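# Build up the filter cell on its guide pins

## Robot

A 7-joint arm with a two-finger parallel gripper is mounted at the origin on the work surface. World frame = base frame: x ahead of the robot, y to its left, z up, the work surface at z = 0. Lengths are in m, angles in degrees, forces in N, time in s.
With the tool pointing down it reaches from about 0.35 to 0.9 m from the base axis. Payload 8.1 kg.
Tool frame: the origin (TCP) lies on the centre line of the jaws, within the pads' length; the fingertips stand 8 mm ahead of it and the grasp point (between the pads) lies 11 mm behind it; z points along the fingers, y is the direction in which the jaws open and shut (so a half turn about z gives the same grasp; the last joint's range is limited). The gripper opens to 92 mm and grips with 3 to 60 N. Pads are 19 mm wide; open, the fingers measure 130 mm over their backs; the gripper's body (75 mm by 190 mm) begins 47 mm behind the grasp point.
Start: joints at [-82.483, 24.895, 1.432, 90.138, -0.665, 64.973, -4.303], TCP at [0.145, 0.608, 0.235] pointing down, gripper open.
Joint ranges: [-149.89, 149.89], [-25.12, 119.58], [-72.63, 75.52], [4.76, 147.25], [-75.54, 255.54], [6.69, 114.76], [-157.13, 157.13]. Speed limits (degrees/s): [127.2, 127.2, 172.46, 172.46, 180, 180, 180].

## Interface

Orientations are given as [roll, pitch, yaw] about the fixed x, y, z axes, in that order (R = Rz(yaw) Ry(pitch) Rx(roll)).
In Python, from workcell import ctrl gives the robot as it stands.
- The arm moves only by the shell command python3 -m jog 'ROWS' [FORCE]. ROWS is text: rows parted by semicolons, each of 7 numbers parted by spaces: the shift along the tool's x, y, z in m, then the turn, a rotation vector about the tool's x, y, z in rad, then the opening, from 0 (shut) to 1 (fully open). A call has 1 to 8 rows; each row is the pose to reach, as a shift and turn from the pose commanded when the call began, along the tool's axes at that moment; what a row does not reach only later rows make up. A row lasts 1/10 s, in which the tool goes at most 50 mm and 8.59 degrees, less where a joint would pass 70% of its speed; a pose out of reach is approached as far as the arm can. A call with a gripper value outside its range is refused whole. The fingers move at their own pace and stop on an object; FORCE is the grip in N (left out, the last holds). Time passes only in rows, so rows that repeat a pose let the fingers close. It gives the time, the measured TCP pose, the force and the opening at its end, in the units of the state.
- ctrl.get_obs(): the state, without advancing time (a new reading comes with each control period).
- ctrl.camera(name): name is "scene" or "top" or "wrist"; returns the picture (480x640x3 uint8, red, green, blue); there is no depth.
- ctrl.calibration(name): a dict with "mtx" (3x3 intrinsics, pixels), "view" (4x4, takes a point from world to camera coordinates); the wrist camera has in their place "hand_eye" (4x4, takes a point from camera to tool coordinates, whose origin is the TCP and whose axes are the flange's). Camera axes: x right, y down, z forward; pixel columns grow to the right and rows downward; lengths in m; the calibration is good to about 2 mm. A picture is of the moment at which its call begins: read the wrist's pose just before it. calibration takes no time and is no camera call.
- ctrl.finish_job(): hands the job in, once; it reports no verdict.
Trained networks look in the newest picture that a camera, given by its name, has taken for a name from the list of things; names that differ only in an ending like _2 or _b are one class to them, and where a whole thing is asked for, a point or a joint stands for the part that bears it (a point fixed in the world has none). Each returns a list of dicts, best first, with "confidence" (0 to 1); they miss things now and then, are a little off and sometimes report something else, mostly with a low value. They report only what shows in the picture. A call takes as long as a camera call.
- ctrl.search_frame(name, camera): "bbox" ([left, top, right, bottom] in pixels, round what is visible of it).
- ctrl.spot_point(name, camera): "at" ([column, row] in pixels: a listed point, or the origin of a listed thing).
The state is a dict: "clock": time; "qpos": joint angles; "qvel": joint speeds; "effort": joint torques, N m; "tcp_pos": TCP position; "ee_rot": TCP orientation; "wrist_force": force on the tool from outside, world axes, zero at the start; "moment": the same for the moment, N m; "finger_gap": finger opening in m.
Only numpy, scipy, OpenCV 4.12 (cv2) and the standard library are available. Lean on these libraries where they do the work, as an engineer would, in place of code of your own. Each camera call takes 0.05 s, during which the arm holds its last target.

## Task

Get the filter cell ready for a run: lift its cover off and lay it flat on the middle of the rectangular mat, thread the grooved drain plate over the two guide pins so that it lies flat on the cell's seat, then thread every windowed filter frame on the bench over the pins on top of it, and put the cover back over the pins so that it rests flat on the stack. Also stand the amber flask upright on the middle of the round pad (at any time), and leave the bench neighbours (tube rack, tip box, spray bottle, carton and jar) where they are.

Things in the scene. Friction and masses are not known exactly. Their poses are not given: they have to be found in the camera images.
- seat (a point): the filter cell, fixed to the bench: a grey foot 170 x 84 x 10 mm carrying an aluminium pedestal 140 x 40 mm whose top, the seat, is 30 mm above the bench. Two steel guide pins 8 mm in diameter stand on the seat 52 mm either side of the middle, 58 mm tall, the last 8 mm tapered to a 3 mm tip. Point: middle of the seat, on its top face; x along the line of the two pins, z up
- cover_mid (a point): the cover: aluminium plate 130 x 44 mm, 12 mm thick, 0.2 kg, with a round 10.5 mm hole near each end (centres 52 mm either side of the middle) and, on its top, a black upright grip block 50 mm long (along x), 18 mm wide, 28 mm tall. It starts on the pins, lying on the seat. Point: centre of the plate, half-way up its 12 mm (the grip block begins 6 mm above and ends 34 mm above this point); x along its length, z up
- drain_mid (a point): the drain plate: flat grey plastic plate 130 x 44 mm, 10 mm thick, no window, a row of short dark grooves across the middle of its top, a round 10.5 mm hole near each end (centres 52 mm either side of the middle). Goes on first, directly on the seat. Point: its centre, half-way up; x along its length, z up. Lies flat on the bench at the start
- frame1_mid (a point): filter frame 1: the same flat grey plastic plate 130 x 44 mm and 8 mm thick, with a 62 x 24 mm open window in its middle and a round 10.5 mm hole near each end (hole centres 52 mm either side of the middle, on the long centre line). Point: its centre, half-way up; x along its length, z up. All frames are alike and either way round will do; 2 to 4 frames are on the bench (absent ones read None). They lie flat on the bench at the start and are free to move
- frame2_mid (a point): filter frame 2: the same flat grey plastic plate 130 x 44 mm and 8 mm thick, with a 62 x 24 mm open window in its middle and a round 10.5 mm hole near each end (hole centres 52 mm either side of the middle, on the long centre line). Point: its centre, half-way up; x along its length, z up. All frames are alike and either way round will do; 2 to 4 frames are on the bench (absent ones read None). They lie flat on the bench at the start and are free to move
- frame3_mid (a point): filter frame 3: the same flat grey plastic plate 130 x 44 mm and 8 mm thick, with a 62 x 24 mm open window in its middle and a round 10.5 mm hole near each end (hole centres 52 mm either side of the middle, on the long centre line). Point: its centre, half-way up; x along its length, z up. All frames are alike and either way round will do; 2 to 4 frames are on the bench (absent ones read None). They lie flat on the bench at the start and are free to move
- frame4_mid (a point): filter frame 4: the same flat grey plastic plate 130 x 44 mm and 8 mm thick, with a 62 x 24 mm open window in its middle and a round 10.5 mm hole near each end (hole centres 52 mm either side of the middle, on the long centre line). Point: its centre, half-way up; x along its length, z up. All frames are alike and either way round will do; 2 to 4 frames are on the bench (absent ones read None). They lie flat on the bench at the start and are free to move
- mat_top (a point): black rubber mat 170 x 80 mm, 3 mm thick, fixed, the resting place for the cover. Point: middle of its top face; x along its length
- flask_mid (a point): the feed flask: round squat amber bottle with a cap, body 52 mm in diameter, straight up to 48 mm, 66 mm tall over the 44 mm cap, 0.16 kg, standing on the bench. Point: on its axis, half-way up (33 mm above its foot); z up
- pad_top (a point): round black rubber pad 84 mm in diameter, 3 mm thick, fixed, with a thin grey circle on it: the place for the flask. Point: middle of its top face
- cover: the cover's body, origin at the centre of its underside, 6 mm below point cover_mid
- tube_rack: bystander: blue tube rack 85 x 190 x 52 mm beyond the cell; origin in the middle of its underside
- tip_box: bystander: blue box with clear lid, 85 x 120 x 67 mm; origin in the middle of its underside
- spray: bystander: white spray bottle 68 mm in diameter, 200 mm tall; origin in the middle of its underside
- carton: bystander: green carton 120 x 85 x 100 mm with its flap up to 150 mm; origin in the middle of its underside
- jar: bystander: small white jar 50 mm in diameter, 60 mm tall; origin in the middle of its underside

How it is judged (in metres and radians):
On the way, in this order (a step that is already met when the one before it is completed fails the run):
1. the cover lies flat on the middle of the mat (within 25 mm), released (horizontal distance between cover_mid and mat_top below 0.025 m and angle between cover_mid's own z axis and vertical below 0.06 rad and height (world z) of cover_mid below 0.0125 m and contact force between the fingers and cover below 0.2 N), for 0.2 s.
2. the drain plate is on both pins, flat on the seat (horizontal distance between drain_mid and seat below 0.004 m and angle between the x axis of drain_mid and the x axis of seat, either way round below 0.06 rad and angle between drain_mid's own z axis and vertical below 0.05 rad and z of drain_mid in the frame of seat between 0.003 and 0.007 m), for 0.2 s.
3. all frames present are on both pins, flat, above the drain plate (all of step 2 and horizontal distance between each of frame1_mid, frame2_mid, frame3_mid, frame4_mid and seat below 0.004 m and angle between the x axis of each of frame1_mid, frame2_mid, frame3_mid, frame4_mid and the x axis of seat, either way round below 0.06 rad and angle between each of frame1_mid, frame2_mid, frame3_mid, frame4_mid's own z axis and vertical below 0.05 rad and z of frame1_mid in the frame of seat between 0.011 and 0.041 m and z of frame2_mid in the frame of seat between 0.011 and 0.041 m and z of frame3_mid in the frame of seat between 0.011 and 0.041 m and z of frame4_mid in the frame of seat between 0.011 and 0.041 m), for 0.2 s.
4. the cover is on both pins, flat, on top of the stack (all of step 3 and horizontal distance between cover_mid and seat below 0.004 m and angle between the x axis of cover_mid and the x axis of seat, either way round below 0.06 rad and angle between cover_mid's own z axis and vertical below 0.05 rad and z of cover_mid in the frame of seat between 0.029 and 0.051 m and z of each of frame1_mid, frame2_mid, frame3_mid, frame4_mid in the frame of cover_mid below -0.008 m), for 0.2 s.
At the end, for the whole second after the job is handed in: drain plate on the seat, every frame present above it and the cover on top, each threaded on both pins (centre within 4 mm of the seat's middle, long axis within 0.06 rad of the pins' line) and flat within 0.05 rad, and the flask upright on the pad, its axis within 15 mm of the pad's middle (all of step 4 and horizontal distance between flask_mid and pad_top below 0.015 m and angle between flask_mid's own z axis and vertical below 0.06 rad and height (world z) of flask_mid below 0.04 m); the robot touches nothing.
It fails at once if the tube rack is shoved more than 40 mm (distance of tube_rack from where it was at the start of the episode above 0.04 m).
It fails at once if the tip box is shoved more than 40 mm (distance of tip_box from where it was at the start of the episode above 0.04 m).
It fails at once if the spray bottle is shoved more than 40 mm (distance of spray from where it was at the start of the episode above 0.04 m).
It fails at once if the carton is shoved more than 40 mm (distance of carton from where it was at the start of the episode above 0.04 m).
It fails at once if the jar is shoved more than 40 mm (distance of jar from where it was at the start of the episode above 0.04 m).
Of frame1, frame2, frame3, frame4 only 2 to 4 are there at a start; the rules pass over those that are not, and their reading is None.
At some moment in a run one of frame1, frame2, frame3, frame4, drain, flask may be knocked a few centimetres aside while the robot is not near it.
It also fails if it takes over 210 s, if anything falls off the work surface, if the arm or the gripper's body presses on something with over 40 N, if the wrist force passes 120 N, or if a joint passes its speed limit or range.

## Working session

There is one attempt and no reset: what is moved stays moved. The work goes in short steps, Python scripts to look and compute and a shell command to move; the robot and the scene stay as the last step left them, time stands still between calls to the robot, and variables do not carry over. Pictures are saved under pics/ and viewed, and the job is handed in when it is done.

```bash
ls; mkdir -p pics; python3 - <<'E'
from workcell import ctrl
import cv2,numpy as np
o=ctrl.get_obs(); print(o)
for n in ("scene","top","wrist"):
    im=ctrl.camera(n); cv2.imwrite(f"pics/a_{n}.png",im[:,:,::-1]); c=ctrl.calibration(n); print(n,{k:np.round(v,4).tolist() for k,v in c.items()})
E
```

```text
pics
{'clock': 0.0, 'qpos': array([-82.48481573,  24.9344578 ,   1.4289963 ,  90.18845816,
        -0.66375899,  64.97343991,  -4.30333704]), 'qvel': array([ 0.00916223, -0.02053994,  0.08956448,  0.08187981, -0.01886828,
        0.02144119, -0.0113583 ]), 'effort': array([ 8.08212053e-05, -6.67837358e+01,  9.85167436e-01, -3.14464259e+01,
       -6.06247759e-02,  4.29005327e-02,  1.43860798e-04]), 'tcp_pos': array([0.14470232, 0.60751017, 0.23397055]), 'ee_rot': array([-1.79912293e+02,  7.98531359e-03,  1.66603906e+02]), 'wrist_force': array([ 0.84798767, -0.38722047, -0.05150738]), 'moment': array([ 0.0019405 ,  0.02734062, -0.0010576 ]), 'finger_gap': 0.09163435186001191}
scene {'mtx': [[442.0946, 0.0, 324.3493], [0.0, 442.0946, 242.8028], [0.0, 0.0, 1.0]], 'view': [[0.1812, 0.9834, 0.0058, -0.112], [0.7773, -0.1395, -0.6135, -0.4279], [-0.6025, 0.1157, -0.7897, 1.6064], [0.0, 0.0, 0.0, 1.0]]}
top {'mtx': [[557.4529, 0.0, 317.7778], [0.0, 557.4529, 234.614], [0.0, 0.0, 1.0]], 'view': [[-0.0223, -0.9997, 0.0081, 0.0014], [-0.9969, 0.0216, -0.0752, 0.5872], [0.075, -0.0098, -0.9971, 1.4532], [0.0, 0.0, 0.0, 1.0]]}
wrist {'mtx': [[340.9225, 0.0, 317.8179], [0.0, 340.9225, 245.959], [0.0, 0.0, 1.0]], 'hand_eye': [[0.0006, -0.9522, -0.3055, 0.0832], [1.0, 0.0003, 0.001, 0.0005], [-0.0009, -0.3055, 0.9522, -0.151], [0.0, 0.0, 0.0, 1.0]]}
```

View pics/a_scene.png

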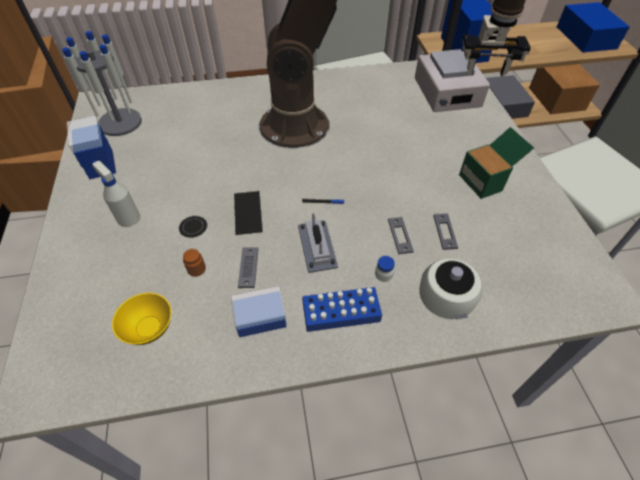

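View pics/a_top.png

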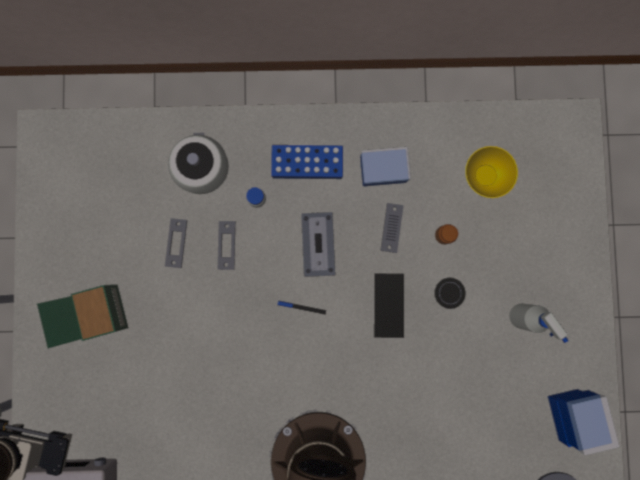

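View pics/a_wrist.png

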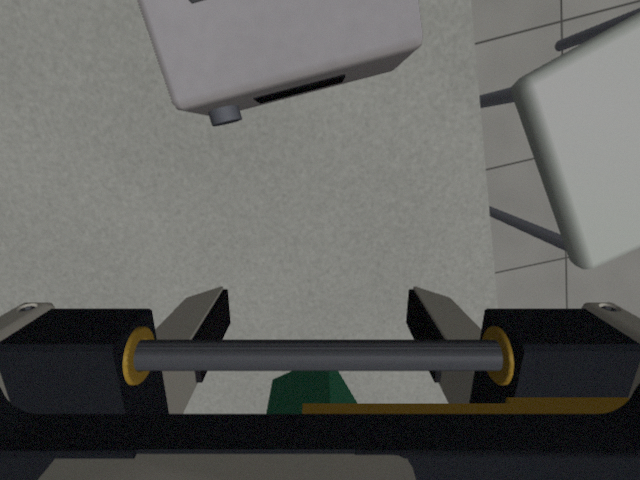

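```bash
cat > h.py <<'E'
from workcell import ctrl
import cv2,numpy as np
from scipy.spatial.transform import Rotation as R
CAL={n:ctrl.calibration(n) for n in ("scene","top","wrist")}
def pose(o=None):
    o=o or ctrl.get_obs(); T=np.eye(4); T[:3,:3]=R.from_euler('xyz',o['ee_rot'],degrees=True).as_matrix(); T[:3,3]=o['tcp_pos']; return T
def cam2world(cam,T=None):
    c=CAL[cam]
    return (T if T is not None else pose())@c['hand_eye'] if cam=='wrist' else np.linalg.inv(c['view'])
def px2w(cam,uv,z,T=None):
    M=cam2world(cam,T); d=M[:3,:3]@np.linalg.solve(CAL[cam]['mtx'],[uv[0],uv[1],1.]); o=M[:3,3]
    return o+d*(z-o[2])/d[2]
def w2px(cam,p,T=None):
    M=np.linalg.inv(cam2world(cam,T)); q=CAL[cam]['mtx']@(M[:3,:3]@np.asarray(p,float)+M[:3,3]); return q[:2]/q[2]
def snap(cam,name):
    T=pose(); im=ctrl.camera(cam)[:,:,::-1].copy(); cv2.imwrite(f'pics/{name}.png',im); return im,T
def go(xyz,yaw=None):
    """print shift (tool axes) & turn to reach tcp xyz, tool down with yaw deg"""
    T=pose(); y=yaw if yaw is not None else R.from_matrix(T[:3,:3]).as_euler('xyz',degrees=True)[2]
    Rt=R.from_euler('xyz',[180,0,y],degrees=True).as_matrix()
    s=T[:3,:3].T@(np.asarray(xyz)-T[:3,3]); r=R.from_matrix(T[:3,:3].T@Rt).as_rotvec()
    n=max(np.linalg.norm(s)/.05,np.degrees(np.linalg.norm(r))/8.59)
    print('shift',np.round(s,4),'turn',np.round(r,4),'rows>=%.1f'%n)
def st():
    o=ctrl.get_obs(); print('t%.2f'%o['clock'],'tcp',np.round(o['tcp_pos'],4),'rot',np.round(o['ee_rot'],2),'F',np.round(o['wrist_force'],1),'gap %.4f'%o['finger_gap'],'q',np.round(o['qpos'],0))
E
python3 - <<'E'
from h import *
ctrl.camera('top');
Z=dict(seat=.03,cover_mid=.036,drain_mid=.01,frame1_mid=.004,mat_top=.003,flask_mid=.033,pad_top=.003,tube_rack=0,tip_box=0,spray=0,carton=0,jar=0)
Z['drain_mid']=.005
for n,z in Z.items():
    for r in ctrl.spot_point(n,'top')[:5]: print(n,round(r['confidence'],2),np.round(r['at'],1),np.round(px2w('top',r['at'],z),4))
E
```

```text
seat 0.74 [319.  243.2] [ 0.5638 -0.0142  0.03  ]
seat 0.73 [316.7 243.7] [ 0.5626 -0.0081  0.03  ]
seat 0.61 [179.3 242.2] [0.5744 0.3523 0.03  ]
seat 0.56 [306.6 160.3] [0.7852 0.0138 0.03  ]
cover_mid 0.91 [319.4 242.6] [ 0.565  -0.0152  0.036 ]
drain_mid 0.62 [393.8 228. ] [ 0.6017 -0.216   0.005 ]
frame1_mid 0.71 [177.8 243.6] [0.5725 0.3625 0.004 ]
mat_top 0.89 [389.8 302.8] [ 0.4026 -0.1992  0.003 ]
flask_mid 0.82 [449.2 233.2] [ 0.5825 -0.3574  0.033 ]
pad_top 0.56 [448.7 292.5] [ 0.4263 -0.3571  0.003 ]
tube_rack 0.72 [307.7 161.6] [0.7879 0.0111 0.    ]
tip_box 0.71 [381.6 166.6] [ 0.77  -0.189  0.   ]
spray 0.86 [521.  313.1] [ 0.3672 -0.5487  0.    ]
carton 0.69 [107.9 308.5] [0.4044 0.549  0.    ]
jar 0.69 [449.1 296. ] [ 0.4168 -0.3586  0.    ]
jar 0.64 [253.6 196.6] [0.6953 0.159  0.    ]
jar 0.63 [391.2 225.3] [ 0.6096 -0.21    0.    ]
```

```bash
python3 - <<'E'
from h import *
go([.565,-.013,.25],180)
E
```

```text
shift [-0.5526 -0.5067 -0.0153] turn [ 1.000e-04  0.000e+00 -2.339e-01] rows>=15.0
```

```bash
python3 -m jog '-0.27 -0.25 -0.015 0 0 -0.234 1;-0.27 -0.25 -0.015 0 0 -0.234 1;-0.27 -0.25 -0.015 0 0 -0.234 1;-0.27 -0.25 -0.015 0 0 -0.234 1;-0.27 -0.25 -0.015 0 0 -0.234 1;-0.27 -0.25 -0.015 0 0 -0.234 1;-0.27 -0.25 -0.015 0 0 -0.234 1;-0.27 -0.25 -0.015 0 0 -0.234 1'; python3 - <<'E'
from h import *
st(); go([.565,-.013,.25],180)
E
```

```text
clock: 1.6
tcp_pos: [0.3523, 0.2977, 0.2503]
ee_rot: [-180.0, 0.1, 179.7]
wrist_force: [0.6, 0.9, -0.6]
finger_gap: 0.0922
t1.60 tcp [0.3523 0.2977 0.2503] rot [-1.7997e+02  8.0000e-02  1.7966e+02] F [ 0.6  0.9 -0.6] gap 0.0922 q [-53.   9.   7. 111.  -1.  60.  44.]
shift [-0.2145 -0.3094  0.0007] turn [-0.0006  0.0014 -0.0059] rows>=7.5
```

```bash
python3 -m jog '-0.2145 -0.309 0 0 0 0 1;-0.2145 -0.309 0 0 0 0 1;-0.2145 -0.309 0 0 0 0 1;-0.2145 -0.309 0 0 0 0 1;-0.2145 -0.309 0 0 0 0 1;-0.2145 -0.309 0 0 0 0 1;-0.2145 -0.309 0 0 0 0 1;-0.2145 -0.309 0 0 0 0 1'; python3 - <<'E'
from h import *
st(); im,T=snap('wrist','b1')
E
```

```text
clock: 2.4
tcp_pos: [0.5658, -0.0114, 0.25]
ee_rot: [-179.9, 0.1, 179.8]
wrist_force: [0.1, 0.8, -0.2]
finger_gap: 0.092
t2.40 tcp [ 0.5658 -0.0114  0.25  ] rot [-1.7990e+02  8.0000e-02  1.7977e+02] F [ 0.1  0.8 -0.2] gap 0.0920 q [-20.  19.  21.  99.  -7.  64.  93.]
```

View pics/b1.png

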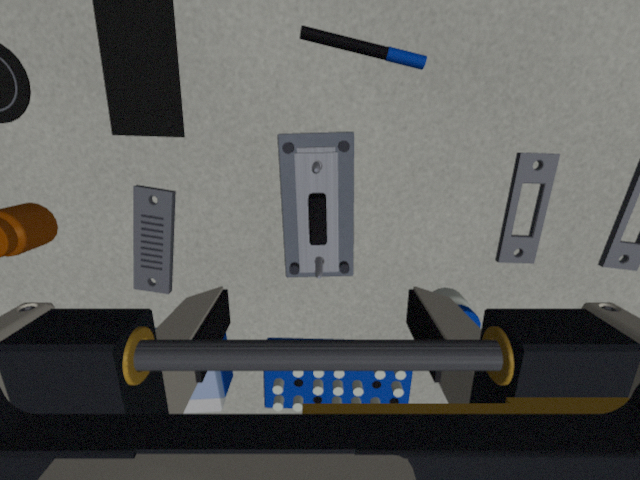

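```bash
python3 - <<'E'
from h import *
im=cv2.imread('pics/b1.png'); cv2.imwrite('pics/b1c.png',cv2.resize(im[125:285,270:365],None,fx=3.7,fy=3.7,interpolation=cv2.INTER_CUBIC))
E
```

```text
(no output)
```

View pics/b1c.png

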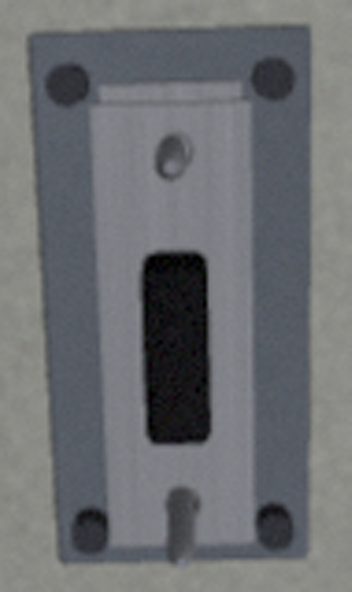

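```bash
python3 - <<'E'
from h import *
from scipy.optimize import least_squares
T=pose(); f=3.7
c=lambda u,v:np.array([270+u/f-.5+.5/f,125+v/f-.5+.5/f])
pts=[(-.085,.042,.01,c(28,32)),(-.085,-.042,.01,c(310,27)),(.085,.042,.01,c(60,560)),(.085,-.042,.01,c(306,558)),(.052,0,.088,c(182,562))]
# image left = ? determine orientation: print world for pixels
for p in pts: print(np.round(px2w('wrist',p[3],p[2],T),4))
for n,u,v in (('blk',145,252),('blk',210,252),('blk',145,443),('blk',210,443)): print(n,np.round(px2w('wrist',c(u,v),.07,T),4))
print(w2px('wrist',[.513,-.013,.088],T)-[270,125])
E
```

```text
[ 0.4808 -0.0579  0.01  ]
[0.4799 0.025  0.01  ]
[ 0.6489 -0.0544  0.01  ]
[0.6486 0.0281 0.01  ]
[ 0.6167 -0.0133  0.088 ]
blk [ 0.5362 -0.0226  0.07  ]
blk [ 0.5363 -0.0055  0.07  ]
blk [ 0.5888 -0.0233  0.07  ]
blk [ 0.5889 -0.0054  0.07  ]
[48.50703748 45.0621143 ]
```

```bash
python3 - <<'E'
from h import *
go([.5642,-.0145,.054],181.1)
E
```

```text
shift [0.0033 0.0004 0.196 ] turn [-0.0036  0.0023 -0.0261] rows>=3.9
```

```bash
python3 -m jog '0.003 0 0.05 0 0 -0.023 1;0.003 0 0.1 -0.001 0.001 -0.023 1;0.003 0 0.15 -0.001 0.001 -0.023 1;0.003 0 0.18 -0.001 0.001 -0.023 1;0.003 0 0.196 -0.001 0.001 -0.023 1;0.003 0 0.196 -0.001 0.001 -0.023 1;0.003 0 0.196 -0.001 0.001 -0.023 1' 20; python3 - <<'E'
from h import *
st(); im,T=snap('wrist','b2')
E
```

```text
clock: 3.15
tcp_pos: [0.5613, -0.0066, 0.0542]
ee_rot: [179.9, -0.0, -178.7]
wrist_force: [-0.6, 0.1, 0.4]
finger_gap: 0.0918
t3.15 tcp [ 0.5613 -0.0066  0.0542] rot [ 1.7994e+02 -5.0000e-02 -1.7867e+02] F [-0.6  0.1  0.4] gap 0.0918 q [-16.  32.  16. 111. -14.  39. 100.]
```

View pics/b2.png

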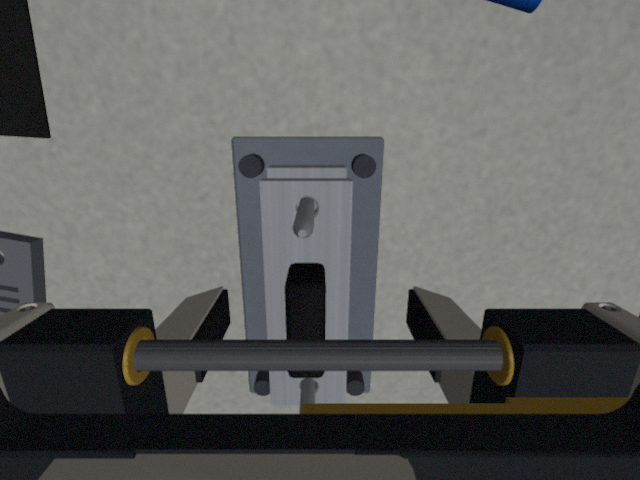

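```bash
python3 - <<'E'
from h import *
st(); ctrl.camera('wrist'); st(); ctrl.camera('wrist'); st();go([.5642,-.0145,.054],181.1)
E
```

```text
t3.20 tcp [ 0.5619 -0.0066  0.0548] rot [ 1.7993e+02  3.0000e-02 -1.7867e+02] F [ 1.   0.6 -0.2] gap 0.0922 q [-16.  32.  16. 111. -14.  39. 100.]
t3.25 tcp [ 0.5621 -0.0066  0.0551] rot [ 1.7993e+02  7.0000e-02 -1.7867e+02] F [-1.1  0.5  0.3] gap 0.0917 q [-16.  32.  16. 111. -14.  39. 100.]
t3.30 tcp [ 0.5621 -0.0066  0.0551] rot [ 1.7993e+02  8.0000e-02 -1.7867e+02] F [0.4 0.3 0.2] gap 0.0920 q [-16.  32.  16. 111. -14.  39. 100.]
shift [-0.002  -0.0079  0.0011] turn [0.0013 0.0014 0.004 ] rows>=0.2
```

```bash
python3 - <<'E'
from h import *
import re
s=open('h.py').read()
s=s.replace("cv2.imwrite(f'pics/{name}.png',im); return im,T","cv2.imwrite(f'pics/{name}.png',im); np.save(f'pics/{name}.npy',T); return im,T")
open('h.py','w').write(s)
T=pose()
for uv,z in (((304,233),.088),((290,264),.07),((325,264),.07),((233,137),.01),((383,137),.01),((249,394),.01),((371,392),.01),((288,376),.07),((324,376),.07)): print(uv,np.round(px2w('wrist',uv,z,T),4))
E
```

```text
(304, 233) [ 0.5121 -0.0121  0.088 ]
(290, 264) [ 0.531  -0.0185  0.07  ]
(325, 264) [ 0.5307 -0.0036  0.07  ]
(233, 137) [ 0.4804 -0.0542  0.01  ]
(383, 137) [0.4784 0.028  0.01  ]
(249, 394) [ 0.6523 -0.052   0.01  ]
(371, 392) [0.6487 0.0336 0.01  ]
(288, 376) [ 0.5883 -0.0195  0.07  ]
(324, 376) [ 0.5879 -0.0023  0.07  ]
```

```bash
python3 -m jog '-0.001 -0.0045 0.001 0 0 0 1;-0.001 -0.0045 0.001 0 0 0 1;-0.001 -0.0045 0.001 0 0 0 1;-0.001 -0.0045 0.001 0 0 0 0;-0.001 -0.0045 0.001 0 0 0 0;-0.001 -0.0045 0.001 0 0 0 0;-0.001 -0.0045 0.001 0 0 0 0;-0.001 -0.0045 0.001 0 0 0 0' 25;  python3 -m jog '0 0 0 0 0 0 0;0 0 0 0 0 0 0;0 0 0 0 0 0 0'; python3 -c "
from h import *
st()"
```

```text
clock: 4.1
tcp_pos: [0.5621, -0.0112, 0.0527]
ee_rot: [179.9, -0.1, -178.7]
wrist_force: [-0.3, -0.1, -0.1]
finger_gap: 0.0562
clock: 4.4
tcp_pos: [0.5622, -0.0112, 0.0527]
ee_rot: [179.9, -0.1, -178.7]
wrist_force: [0.4, 0.1, -0.3]
finger_gap: 0.0323
t4.40 tcp [ 0.5622 -0.0112  0.0527] rot [ 1.7994e+02 -6.0000e-02 -1.7868e+02] F [ 0.4  0.1 -0.3] gap 0.0323 q [-16.  32.  16. 111. -14.  39. 100.]
```

```bash
python3 -m jog '0 0 0 0 0 0 0;0 0 0 0 0 0 0;0 0 0 0 0 0 0;0 0 0 0 0 0 0;0 0 0 0 0 0 0'; python3 -c "
from h import *
st()"
```

```text
clock: 4.9
tcp_pos: [0.5622, -0.0113, 0.0527]
ee_rot: [179.9, -0.1, -178.7]
wrist_force: [0.3, -0.8, -0.3]
finger_gap: 0.0181
t4.90 tcp [ 0.5622 -0.0113  0.0527] rot [ 1.7995e+02 -5.0000e-02 -1.7868e+02] F [ 0.3 -0.8 -0.3] gap 0.0181 q [-16.  32.  16. 111. -14.  39. 100.]
```

```bash
python3 -m jog '0 0 -0.01 0 0 0 0;0 0 -0.025 0 0 0 0;0 0 -0.04 0 0 0 0;0 0 -0.06 0 0 0 0;0 0 -0.08 0 0 0 0;0 0 -0.1 0 0 0 0;0 0 -0.1 0 0 0 0;0 0 -0.1 0 0 0 0'; python3 -c "
from h import *
st()
snap('wrist','b3');snap('top','b3t')"
```

```text
clock: 5.7
tcp_pos: [0.5622, -0.0111, 0.1529]
ee_rot: [179.9, -0.0, -178.7]
wrist_force: [-1.0, 0.6, -2.1]
finger_gap: 0.0183
t5.70 tcp [ 0.5622 -0.0111  0.1529] rot [ 1.7992e+02 -3.0000e-02 -1.7867e+02] F [-1.   0.6 -2.1] gap 0.0183 q [-18.  24.  19. 106. -10.  51.  97.]
```

View pics/b3.png

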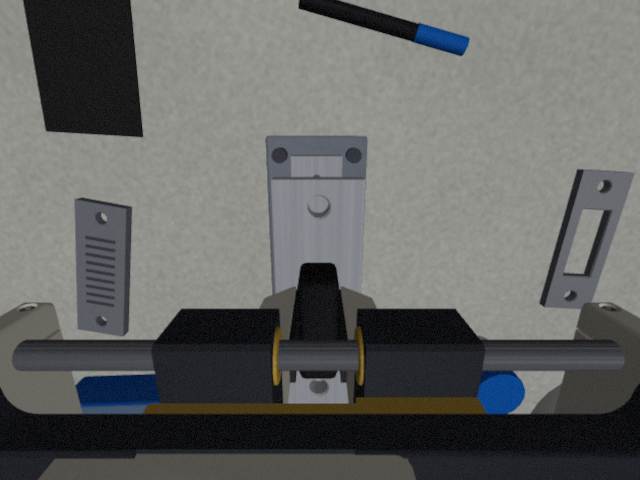

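```bash
python3 -m jog '0.0274 -0.0307 0 0 0 0 0;0.0548 -0.0615 0 0 0 0 0;0.0822 -0.0922 0 0 0 0 0;0.11 -0.123 0 0 0 0 0;0.137 -0.1537 0 0 0 0 0;0.155 -0.174 0 0 0 0 0;0.1643 -0.1844 0 0 0 0 0;0.1643 -0.1844 0 0 0 0 0' ; python3 -m jog '0 0 0.03 0 0 0 0;0 0 0.06 0 0 0 0;0 0 0.09 0 0 0 0;0 0 0.11 0 0 0 0;0 0 0.11 0 0 0 0' ; python3 -c "
from h import *
st()
snap('wrist','b4')"
```

```text
clock: 6.6
tcp_pos: [0.4009, -0.2005, 0.1522]
ee_rot: [179.9, -0.1, -178.8]
wrist_force: [0.9, 0.2, -2.0]
finger_gap: 0.0176
clock: 7.1
tcp_pos: [0.4016, -0.1973, 0.0403]
ee_rot: [179.8, -0.3, -178.6]
wrist_force: [-0.6, 0.0, -1.5]
finger_gap: 0.0183
t7.10 tcp [ 0.4016 -0.1973  0.0403] rot [ 179.83   -0.31 -178.55] F [-0.6  0.  -1.5] gap 0.0183 q [  5.  26.  18. 127. -16.  30. 127.]
```

View pics/b4.png

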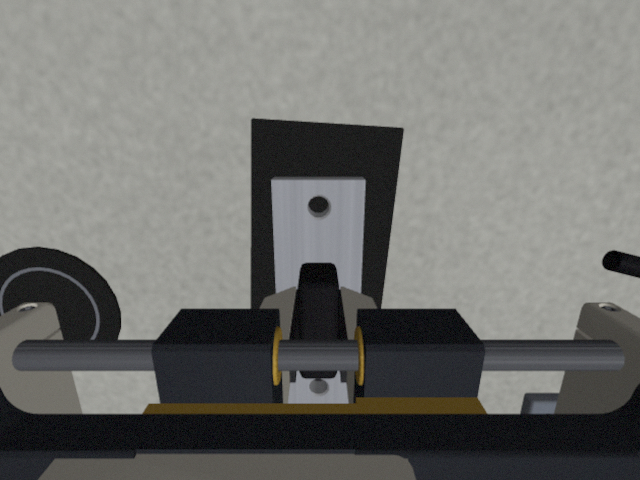

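```bash
python3 -c "
from h import *
T=np.load('pics/b4.npy')
print(px2w('wrist',(252,119),.003,T),px2w('wrist',(403,128),.003,T))"
python3 -m jog '0 0 0.006 0 0 0 0;0 0 0.011 0 0 0 0;0 0 0.0145 0 0 0 0;0 0 0.0145 0 0 0 0;0 0 0.0145 0 0 0 0'
```

```text
[ 0.31055226 -0.23297189  0.003     ] [ 0.3129307  -0.15408896  0.003     ]
clock: 7.65
tcp_pos: [0.4023, -0.1994, 0.0284]
ee_rot: [179.9, -0.0, -178.7]
wrist_force: [-0.2, -0.3, -1.2]
finger_gap: 0.0179
```

```bash
python3 -m jog '0 0 0.001 0 0 0 0;0 0 0.002 0 0 0 0;0 0 0.0025 0 0 0 0;0 0 0.0025 0 0 0 0'; python3 -m jog '0 0 0.0005 0 0 0 0;0 0 0.0005 0 0 0 0'
```

```text
clock: 8.05
tcp_pos: [0.4022, -0.1993, 0.0257]
ee_rot: [179.9, -0.1, -178.7]
wrist_force: [-0.3, 0.8, -1.7]
finger_gap: 0.0176
clock: 8.25
tcp_pos: [0.4022, -0.1993, 0.0257]
ee_rot: [179.9, -0.0, -178.7]
wrist_force: [-2.6, 1.6, 8.6]
finger_gap: 0.0178
```

```bash
python3 -m jog '0 0 0 0 0 0 0.6;0 0 0 0 0 0 0.6;0 0 0 0 0 0 0.6;0 0 0 0 0 0 0.6;0 0 0 0 0 0 0.6'; python3 -m jog '0 0 -0.03 0 0 0 1;0 0 -0.07 0 0 0 1;0 0 -0.11 0 0 0 1;0 0 -0.16 0 0 0 1;0 0 -0.2 0 0 0 1;0 0 -0.2 0 0 0 1;0 0 -0.2 0 0 0 1';python3 -c "
from h import *
st()
snap('wrist','b5');snap('top','b5t')"
```

```text
clock: 8.75
tcp_pos: [0.4022, -0.1993, 0.0251]
ee_rot: [179.9, -0.1, -178.7]
wrist_force: [0.4, 0.2, 0.5]
finger_gap: 0.0524
clock: 9.45
tcp_pos: [0.4028, -0.1995, 0.2259]
ee_rot: [179.9, 0.1, -178.7]
wrist_force: [0.3, 0.2, 0.0]
finger_gap: 0.0914
t9.45 tcp [ 0.4028 -0.1995  0.2259] rot [ 1.7995e+02  8.0000e-02 -1.7865e+02] F [0.3 0.2 0. ] gap 0.0914 q [ -3.   9.  26. 116.  -5.  56. 117.]
```

View pics/b5.png

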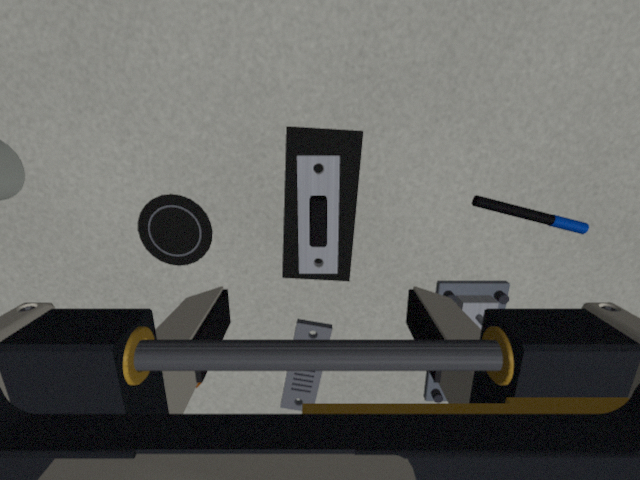

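View pics/b5t.png

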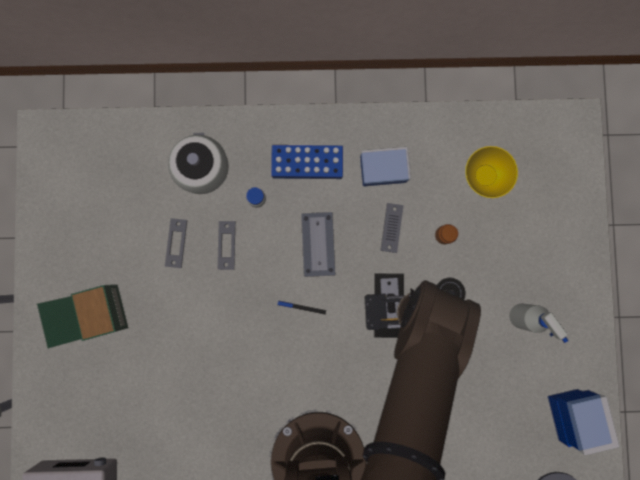

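```bash
python3 -m jog '-0.05 -0.004 0 0 0 0 1;-0.1 -0.008 0 0 0 0 1;-0.15 -0.012 0 0 0 0 1;-0.185 -0.0145 0.01 0 0 0 1;-0.1967 -0.0155 0.025 0 0 0 1;-0.1967 -0.0155 0.03 0 0 0 1;-0.1967 -0.0155 0.03 0 0 0 1';python3 -c "
from h import *
ctrl.camera('wrist');ctrl.camera('wrist')
st()
snap('wrist','c1')"
```

```text
clock: 10.25
tcp_pos: [0.5974, -0.2104, 0.1925]
ee_rot: [179.9, -0.3, -178.7]
wrist_force: [0.0, -0.0, -0.4]
finger_gap: 0.0916
t10.35 tcp [ 0.598  -0.2108  0.1948] rot [ 1.7993e+02 -1.3000e-01 -1.7874e+02] F [ 0.2 -0.6  0.6] gap 0.0918 q [ -2.  29.  24.  93. -13.  61. 118.]
```

View pics/c1.png

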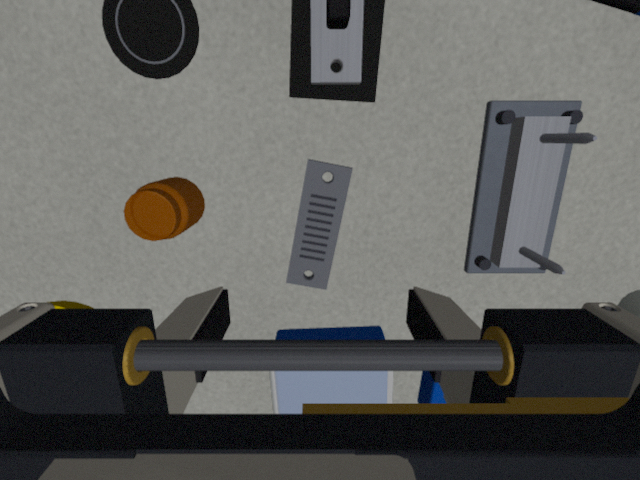

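```bash
cat >> h.py <<'E'
def hole(im,uv,w=9,dark=False):
    g=cv2.cvtColor(im,cv2.COLOR_BGR2GRAY); u,v=map(int,uv); s=8
    c=cv2.resize(g[v-w:v+w+1,u-w:u+w+1],None,fx=s,fy=s,interpolation=cv2.INTER_CUBIC)
    _,b=cv2.threshold(c,0,255,cv2.THRESH_BINARY+cv2.THRESH_OTSU)
    if dark: b=255-b
    n,l,stt,cen=cv2.connectedComponentsWithStats(b)
    k=[i for i in range(1,n)]
    m=c.shape[0]/2
    i=min(k,key=lambda i:np.hypot(*(cen[i]-m)) if 100<stt[i,4] else 1e9)
    return np.array([u-w,v-w])+(cen[i]+.5)/s-.5, stt[i,4]/s/s
def plate(name,a,b,z,w=9,dark=False):
    im=cv2.imread(f'pics/{name}.png'); T=np.load(f'pics/{name}.npy'); P=[]
    for uv in (a,b):
        h,ar=hole(im,uv,w,dark); p=px2w('wrist',h,z,T); P.append(p); print('hole',np.round(h,2),'area %.0f'%ar,np.round(p,4))
    d=P[1]-P[0]; mid=(P[0]+P[1])/2; yaw=np.degrees(np.arctan2(d[1],d[0]))
    print('mid',np.round(mid,4),'dist %.4f'%np.linalg.norm(d),'yaw %.2f'%yaw); return mid,yaw
E
python3 -c "
from h import *
plate('c1',(328,177),(308,274),.005)"
```

```text
hole [326.96 176.28] area 74 [ 0.5516 -0.2018  0.005 ]
hole [307.94 272.66] area 35 [ 0.6542 -0.2191  0.005 ]
mid [ 0.6029 -0.2104  0.005 ] dist 0.1041 yaw -9.58
```

```bash
python3 -c "
from h import *
go([.6029,-.2104,.010],170.42)"
```

```text
shift [-0.0047  0.0002  0.1854] turn [ 0.001  -0.0012  0.1892] rows>=3.7
```

```bash
python3 -m jog '-0.0047 0 0.04 0.001 -0.001 0.12 1;-0.0047 0 0.08 0.001 -0.001 0.189 1;-0.0047 0 0.12 0.001 -0.001 0.189 1;-0.0047 0 0.14 0.001 -0.001 0.189 1;-0.0047 0 0.14 0.001 -0.001 0.189 1;-0.0047 0 0.14 0.001 -0.001 0.189 1;-0.0047 0 0.14 0.001 -0.001 0.189 1' 20;python3 -c "
from h import *
st()
snap('wrist','c2');go([.6029,-.2104,.010],170.42)"
```

```text
clock: 11.1
tcp_pos: [0.605, -0.2108, 0.0572]
ee_rot: [-180.0, 0.2, 170.5]
wrist_force: [0.4, 0.4, 1.0]
finger_gap: 0.0919
t11.10 tcp [ 0.605  -0.2108  0.0572] rot [-179.98    0.18  170.48] F [0.4 0.4 1. ] gap 0.0919 q [ -1.  38.  23.  99. -20.  46. 112.]
shift [ 0.0024 -0.      0.0472] turn [-0.0002  0.0033  0.0012] rows>=0.9
```

View pics/c2.png

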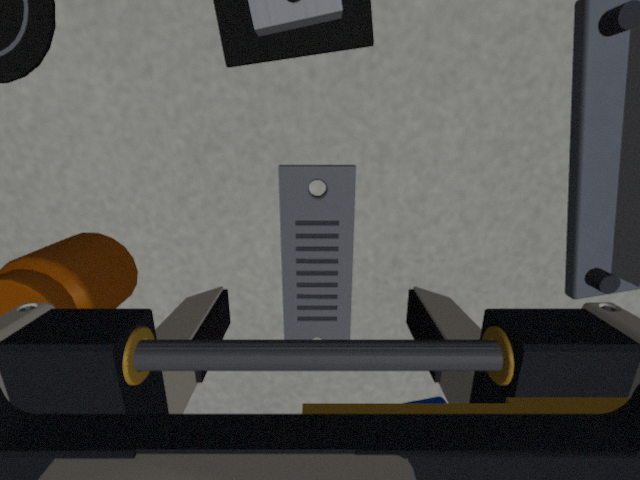

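```bash
python3 -m jog '0.0015 0 0.025 0 0.002 0 0.75;0.0015 0 0.04 0 0.002 0 0.75;0.0015 0 0.046 0 0.002 0 0.75;0.0015 0 0.046 0 0.002 0 0.75' 20;python3 -c "
from h import *
st();go([.6029,-.2104,.010],170.42)"
```

```text
clock: 11.55
tcp_pos: [0.6025, -0.2102, 0.0092]
ee_rot: [-180.0, -0.1, 170.5]
wrist_force: [0.2, -0.4, -0.4]
finger_gap: 0.0693
t11.55 tcp [ 0.6025 -0.2102  0.0092] rot [-1.7999e+02 -1.2000e-01  1.7048e+02] F [ 0.2 -0.4 -0.4] gap 0.0693 q [  1.  42.  21. 101. -21.  42. 113.]
shift [-0.0005 -0.0001 -0.0008] turn [-0.0001 -0.0021  0.001 ] rows>=0.0
```

```bash
python3 -m jog '0 0 -0.0008 0 0 0 0;0 0 -0.0008 0 0 0 0;0 0 -0.0008 0 0 0 0;0 0 -0.0008 0 0 0 0;0 0 -0.0008 0 0 0 0;0 0 -0.0008 0 0 0 0;0 0 -0.0008 0 0 0 0;0 0 -0.0008 0 0 0 0' 20; python3 -m jog '0 0 -0.03 0 0 0 0;0 0 -0.06 0 0 0 0;0 0 -0.1 0 0 0 0;0 0 -0.1 0 0 0 0;0 0 -0.1 0 0 0 0';python3 -c "
from h import *
st();snap('wrist','c3')"
```

```text
clock: 12.35
tcp_pos: [0.6026, -0.21, 0.01]
ee_rot: [-180.0, -0.1, 170.5]
wrist_force: [-0.4, 0.9, 3.6]
finger_gap: 0.0438
clock: 12.85
tcp_pos: [0.603, -0.21, 0.1104]
ee_rot: [180.0, -0.0, 170.5]
wrist_force: [-0.1, 0.5, -1.5]
finger_gap: 0.0437
t12.85 tcp [ 0.603  -0.21    0.1104] rot [ 1.800e+02 -3.000e-02  1.705e+02] F [-0.1  0.5 -1.5] gap 0.0437 q [ -2.  34.  25.  97. -18.  52. 111.]
```

View pics/c3.png

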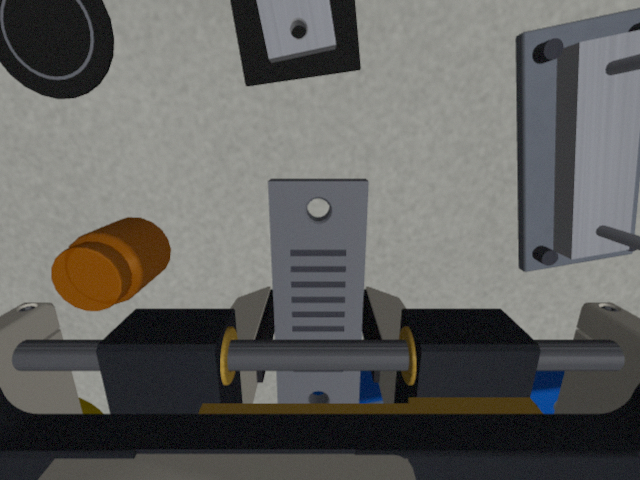

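```bash
python3 -c "
from h import *
plate('b3',(318,205),(319,386),.1529-.0527+.036,12,True)
im=cv2.imread('pics/c3.png');T=np.load('pics/c3.npy')
for n,uv,z,w in (('c3',(318,208),.1054,14),('c3',(318,398),.1054,8),('b3',(318,205),.1362,12)):
    im=cv2.imread(f'pics/{n}.png');T=np.load(f'pics/{n}.npy')
    for dk in (0,1):
        h,a=hole(im,uv,w,dk); print(n,dk,h,a,np.round(np.linalg.inv(T)@np.r_[px2w('wrist',h,z,T),1],4)[:3])
go([.5625,-.0815,.125],181.3)
"
```

```text
hole [320.87 211.43] area 145 [ 0.5146 -0.01    0.1362]
hole [318.66 386.36] area 180 [ 0.6205 -0.0085  0.1362]
mid [ 0.5675 -0.0092  0.1362] dist 0.1059 yaw 0.81
c3 0 [317.74450659 207.23509667] 303.453125 [0.052  0.0007 0.005 ]
c3 1 [318.14422979 208.43179919] 537.546875 [0.0515 0.0009 0.005 ]
c3 0 [317.7528332  390.93924351] 40.328125 [-0.0515  0.0007  0.0049]
c3 1 [318.04008404 399.14507147] 248.671875 [-0.0571  0.0009  0.0049]
b3 0 [316.54908325 202.40074009] 455.5 [0.0521 0.0001 0.0167]
b3 1 [320.8660984  211.43180837] 144.8125 [0.0475 0.0022 0.0167]
shift [ 0.0603  0.1198 -0.0156] turn [ 0.0005 -0.0027 -0.1884] rows>=2.7
```

```bash
python3 -m jog '0.015 0.03 -0.0156 0 -0.002 -0.06 0;0.03 0.06 -0.0156 0 -0.002 -0.12 0;0.045 0.09 -0.0156 0 -0.002 -0.188 0;0.056 0.11 -0.0156 0 -0.002 -0.188 0;0.0603 0.1198 -0.0156 0 -0.002 -0.188 0;0.0603 0.1198 -0.0156 0 -0.002 -0.188 0;0.0603 0.1198 -0.0156 0 -0.002 -0.188 0;0.0603 0.1198 -0.0156 0 -0.002 -0.188 0';python3 -c "
from h import *
ctrl.camera('wrist')
st();snap('wrist','c4')"
```

```text
clock: 13.7
tcp_pos: [0.5632, -0.0837, 0.1253]
ee_rot: [-179.9, -0.0, -178.9]
wrist_force: [0.2, 0.4, -1.6]
finger_gap: 0.0437
t13.75 tcp [ 0.5631 -0.0835  0.1253] rot [-179.96   -0.   -178.85] F [0.2 0.5 0. ] gap 0.0438 q [-13.  27.  23. 107. -14.  49. 107.]
```

View pics/c4.png

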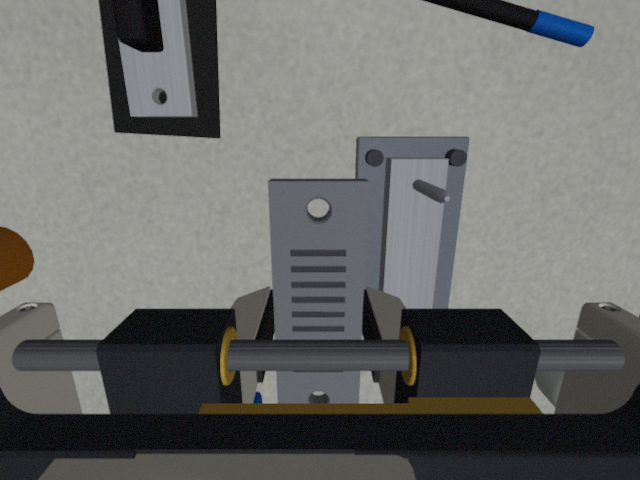

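```bash
python3 -c "
from h import *
im=cv2.imread('pics/c4.png'); cv2.imwrite('pics/c4c.png',cv2.resize(im[170:220,400:470],None,fx=8,fy=8,interpolation=cv2.INTER_CUBIC))"
```

```text
(no output)
```

View pics/c4c.png

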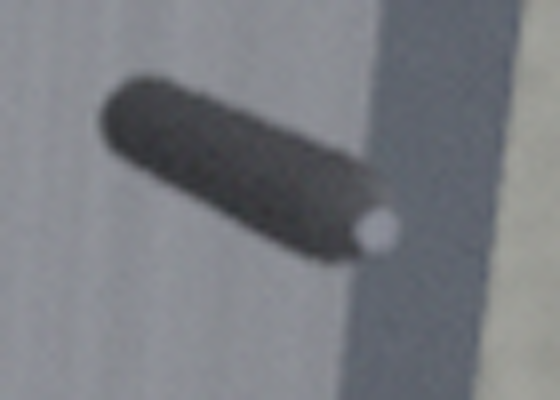

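```bash
python3 -c "
from h import *
T=np.load('pics/c4.npy')
for uv,z in (((446.6,198.4),.088),((418.5,183.8),.03)):
  p=px2w('wrist',uv,z,T);print(p,(np.linalg.inv(T)@np.r_[p,1])[:3])
im=cv2.imread('pics/c4.png')
h,a=hole(im,(318,208),14); print(h,a,(np.linalg.inv(T)@np.r_[px2w('wrist',h,T[2,3]-.005,T),1])[:3])
for uv in ((357,138),(468,138)): print(px2w('wrist',uv,.01,T))
"
```

```text
[ 0.51127474 -0.01231218  0.088     ] [0.05041909 0.07228384 0.03728891]
[ 0.51080849 -0.01167607  0.03      ] [0.05086782 0.07297232 0.09528845]
[317.68612737 207.29610571] 303.078125 [0.05184497 0.00068048 0.00500368]
[ 0.48047089 -0.05531701  0.01      ]
[0.47876891 0.02733907 0.01      ]
```

```bash
python3 -m jog '-0.0013 0.025 0 0 0 0 0;-0.0013 0.05 0 0 0 0 0;-0.0013 0.065 0 0 0 0 0;-0.0013 0.0718 0 0 0 0 0;-0.0013 0.0718 0.01 0 0 0 0;-0.0013 0.0718 0.016 0 0 0 0;-0.0013 0.0718 0.016 0 0 0 0;-0.0013 0.0718 0.016 0 0 0 0';python3 -c "
from h import *
ctrl.camera('wrist')
st();im,T=snap('wrist','c5')
cv2.imwrite('pics/c5c.png',cv2.resize(im[170:240,260:380],None,fx=6,fy=6,interpolation=cv2.INTER_CUBIC))
cv2.imwrite('pics/c5d.png',cv2.resize(im[370:420,260:380],None,fx=6,fy=6,interpolation=cv2.INTER_CUBIC))"
```

```text
clock: 14.6
tcp_pos: [0.5624, -0.0112, 0.1092]
ee_rot: [-180.0, -0.0, -178.8]
wrist_force: [1.3, -0.1, -0.8]
finger_gap: 0.0438
t14.65 tcp [ 0.5627 -0.011   0.1094] rot [-1.7999e+02 -1.0000e-02 -1.7881e+02] F [ 0.3 -0.7 -2. ] gap 0.0436 q [-20.  28.  22. 108. -14.  46. 101.]
```

View pics/c5c.png

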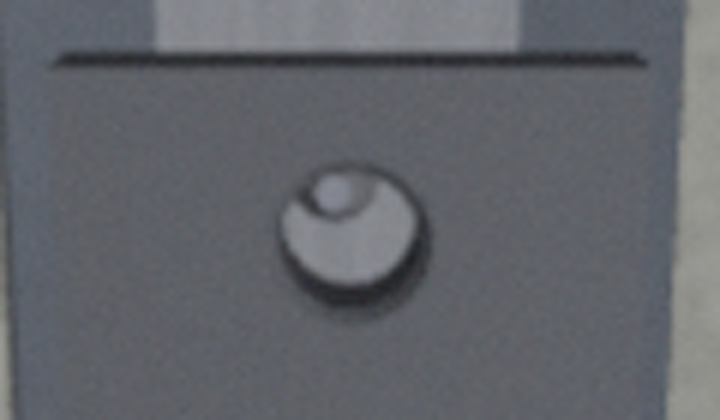

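View pics/c5d.png

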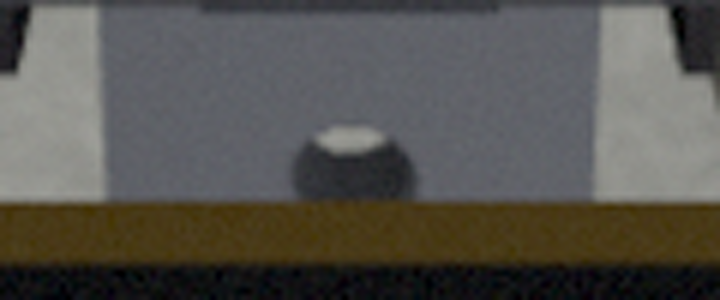

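```bash
python3 -c "
from h import *
T=np.load('pics/c5.npy');I=np.linalg.inv(T);c=lambda u,v:(260+u/6-.4,170+v/6-.4)
f=lambda uv,z:np.round((I@np.r_[px2w('wrist',uv,z,T),1])[:3],4)
print('tip',f(c(336,188),.088),'top rim',f(c(355,242),.1094),'bot rim',f(c(348,228),.0994))
"
```

```text
tip [ 0.0518 -0.0004  0.0214] top rim [0.0516 0.0012 0.    ] bot rim [0.0507 0.0006 0.01  ]
```

```bash
python3 -m jog '0 -0.001 0 0 0 0 0;0 -0.001 0.004 0 0 0 0;0 -0.001 0.008 0 0 0 0;0 -0.001 0.012 0 0 0 0;0 -0.001 0.016 0 0 0 0;0 -0.001 0.02 0 0 0 0;0 -0.001 0.024 0 0 0 0;0 -0.001 0.024 0 0 0 0';python3 -c "
from h import *
st();im,T=snap('wrist','c6')
cv2.imwrite('pics/c6c.png',cv2.resize(im[160:420,240:400],None,fx=2.3,fy=2.3,interpolation=cv2.INTER_CUBIC))"
```

```text
clock: 15.5
tcp_pos: [0.5623, -0.0111, 0.0849]
ee_rot: [-180.0, -0.1, -178.7]
wrist_force: [-0.1, 0.4, -1.1]
finger_gap: 0.0438
t15.50 tcp [ 0.5623 -0.0111  0.0849] rot [-1.8000e+02 -5.0000e-02 -1.7874e+02] F [-0.1  0.4 -1.1] gap 0.0438 q [-19.  30.  21. 110. -15.  43. 102.]
```

View pics/c6c.png

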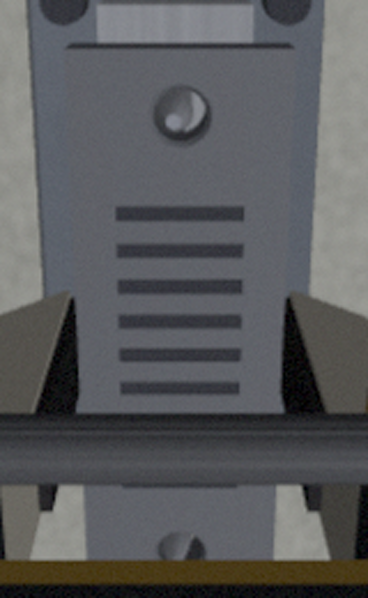

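```bash
python3 -m jog '0 -0.001 0.006 0 0 0 0;0 -0.001 0.012 0 0 0 0;0 -0.001 0.018 0 0 0 0;0 -0.001 0.024 0 0 0 0;0 -0.001 0.03 0 0 0 0;0 -0.001 0.036 0 0 0 0;0 -0.001 0.041 0 0 0 0;0 -0.001 0.041 0 0 0 0';python3 -c "
from h import *
ctrl.camera('wrist')
st()"
```

```text
clock: 16.35
tcp_pos: [0.5622, -0.0121, 0.0437]
ee_rot: [180.0, -0.1, -178.7]
wrist_force: [-0.1, -0.3, -1.0]
finger_gap: 0.0439
t16.40 tcp [ 0.5625 -0.0121  0.0441] rot [ 1.8000e+02 -4.0000e-02 -1.7874e+02] F [-0.1  0.1 -0.9] gap 0.0438 q [-18.  33.  19. 111. -17.  39. 103.]
```

```bash
python3 -m jog '0 0 0.002 0 0 0 0;0 0 0.0035 0 0 0 0;0 0 0.0042 0 0 0 0;0 0 0.0042 0 0 0 0;0 0 0.0042 0 0 0 0'; python3 -c "
from h import *
ctrl.camera('wrist')
st()"
```

```text
clock: 16.9
tcp_pos: [0.5627, -0.012, 0.0404]
ee_rot: [180.0, 0.0, -178.7]
wrist_force: [-0.2, 0.1, 0.0]
finger_gap: 0.0434
t16.95 tcp [ 0.5627 -0.012   0.0404] rot [ 179.99    0.   -178.73] F [ 0.2  0.1 -0.4] gap 0.0436 q [-18.  34.  19. 111. -17.  38. 103.]
```

```bash
python3 -m jog '0 0 0.0008 0 0 0 0;0 0 0.0008 0 0 0 0'; python3 -m jog '0 0 0 0 0 0 0.65;0 0 0 0 0 0 0.65;0 0 0 0 0 0 0.65;0 0 0 0 0 0 0.65;0 0 -0.03 0 0 0 0.65;0 0 -0.07 0 0 0 0.65;0 0 -0.12 0 0 0 0.8;0 0 -0.16 0 0 0 1';python3 -c "
from h import *
ctrl.camera('wrist');ctrl.camera('wrist')
st();snap('wrist','c7')"
```

```text
clock: 17.15
tcp_pos: [0.5628, -0.012, 0.0399]
ee_rot: [180.0, 0.0, -178.7]
wrist_force: [-0.8, 0.0, 4.7]
finger_gap: 0.0439
clock: 17.95
tcp_pos: [0.5628, -0.0123, 0.2019]
ee_rot: [-180.0, 0.1, -178.8]
wrist_force: [1.5, 0.3, -0.8]
finger_gap: 0.0714
t18.05 tcp [ 0.5658 -0.0124  0.2051] rot [ 179.94    0.53 -178.75] F [ 0.6 -0.6  1. ] gap 0.0789 q [-23.  21.  25. 103. -11.  58.  98.]
```

View pics/c7.png

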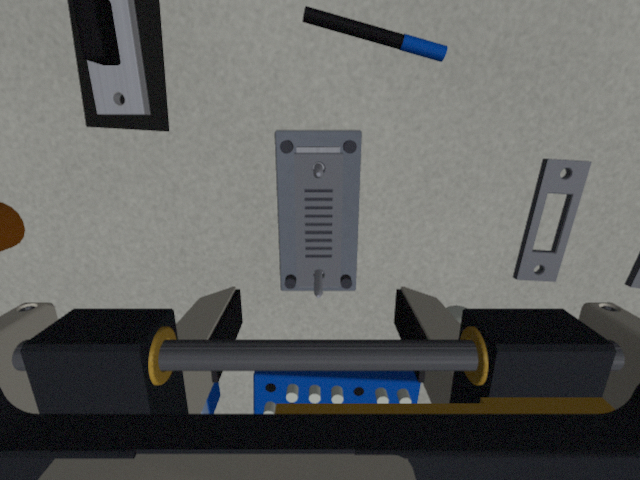

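```bash
python3 -c "
from h import *
m,y=plate('c7',(565,173),(538,269),.004)
go([m[0],m[1],.19],180+y)"
```

```text
hole [564.4  172.93] area 292 [0.5142 0.2378 0.004 ]
hole [537.63 268.83] area 306 [0.6192 0.2342 0.004 ]
mid [0.5667 0.236  0.004 ] dist 0.1050 yaw -1.95
shift [-0.0077  0.2479  0.0126] turn [0.0011 0.0055 0.0563] rows>=5.0
```

```bash
python3 -m jog '-0.007 0.04 0 0 0 0.05 1;-0.007 0.08 0 0 0 0.05 1;-0.007 0.12 0.005 0 0 0.05 1;-0.007 0.16 0.01 0 0.001 0.05 1;-0.007 0.2 0.015 0 0.001 0.053 1;-0.007 0.235 0.015 0 0.001 0.053 1;-0.007 0.248 0.015 0 0.001 0.053 1;-0.007 0.248 0.015 0 0.001 0.053 1';python3 -c "
from h import *
ctrl.camera('wrist');ctrl.camera('wrist')
st();snap('wrist','d1')"
```

```text
clock: 18.9
tcp_pos: [0.563, 0.2383, 0.183]
ee_rot: [-180.0, -0.2, 178.5]
wrist_force: [0.8, -0.9, -0.5]
finger_gap: 0.0921
t19.00 tcp [0.5641 0.2343 0.1838] rot [-1.7991e+02 -1.1000e-01  1.7817e+02] F [ 0.3 -0.7  0.7] gap 0.0918 q [-43.  27.  22.  97. -12.  58.  72.]
```

View pics/d1.png

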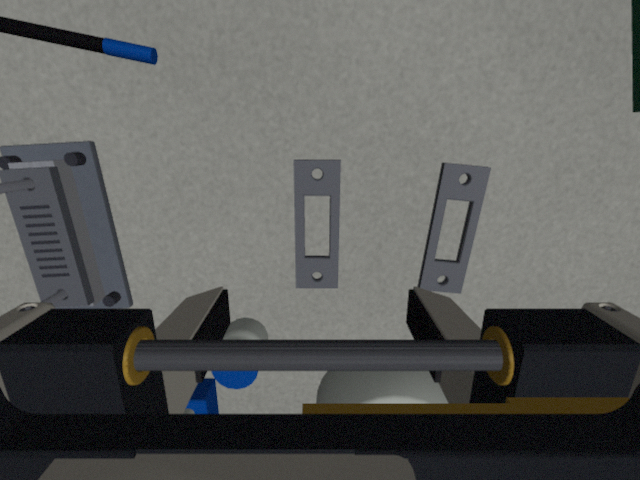

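```bash
python3 -c "
from h import *
m,y=plate('d1',(317,174),(317,276),.004)
plate('d1',(463,179),(441,280),.004)
go([m[0],m[1],.010],180+y)"
```

```text
hole [316.63 173.2 ] area 81 [0.514  0.2353 0.004 ]
hole [316.46 274.62] area 44 [0.6183 0.2317 0.004 ]
mid [0.5661 0.2335 0.004 ] dist 0.1044 yaw -1.96
hole [462.2  178.95] area 306 [0.5237 0.3746 0.004 ]
hole [440.54 279.81] area 315 [0.6282 0.362  0.004 ]
mid [0.576  0.3683 0.004 ] dist 0.1052 yaw -6.87
shift [-0.002   0.0002  0.1741] turn [-0.0015 -0.0015  0.001 ] rows>=3.5
```

```bash
python3 -m jog '-0.002 0 0.05 -0.001 -0.001 0.001 1;-0.002 0 0.1 -0.001 -0.001 0.001 0.8;-0.002 0 0.145 -0.001 -0.001 0.001 0.75;-0.002 0 0.165 -0.001 -0.001 0.001 0.75;-0.002 0 0.174 -0.001 -0.001 0.001 0.75;-0.002 0 0.174 -0.001 -0.001 0.001 0.75;-0.002 0 0.174 -0.001 -0.001 0.001 0.75' 20;python3 -c "
from h import *
ctrl.camera('wrist')
st();go([.5661,.2335,.010],178.04)"
```

```text
clock: 19.75
tcp_pos: [0.5671, 0.2349, 0.0116]
ee_rot: [179.9, 0.1, 178.1]
wrist_force: [0.5, -0.1, -0.3]
finger_gap: 0.0686
t19.80 tcp [0.5672 0.2353 0.0118] rot [1.799e+02 1.100e-01 1.781e+02] F [-0.2 -0.8  0.9] gap 0.0688 q [-39.  39.  17. 104. -18.  39.  76.]
shift [ 0.0011 -0.0019  0.0017] turn [0.0017 0.0019 0.001 ] rows>=0.1
```

```bash
python3 -m jog '0.001 -0.0018 0.002 0.001 0.001 0 0.75;0.001 -0.0018 0.002 0.001 0.001 0 0;0.001 -0.0018 0.002 0.001 0.001 0 0;0.001 -0.0018 0.002 0.001 0.001 0 0;0.001 -0.0018 0.002 0.001 0.001 0 0;0.001 -0.0018 0.002 0.001 0.001 0 0;0.001 -0.0018 0.002 0.001 0.001 0 0' 20; python3 -m jog '0 0 0 0 0 0 0;0 0 -0.03 0 0 0 0;0 0 -0.06 0 0 0 0;0 0 -0.1 0 0 0 0;0 0 -0.115 0 0 0 0;0 0 -0.115 0 0 0 0;0 0 -0.115 0 0 0 0';python3 -c "
from h import *
ctrl.camera('wrist')
st();snap('wrist','d3')
go([.5625,-.0115,.125],181.25)"
```

```text
clock: 20.5
tcp_pos: [0.565, 0.2343, 0.0086]
ee_rot: [180.0, -0.1, 178.2]
wrist_force: [-0.3, -0.1, 2.1]
finger_gap: 0.0438
clock: 21.2
tcp_pos: [0.5645, 0.2342, 0.1227]
ee_rot: [-180.0, -0.1, 178.2]
wrist_force: [0.2, 0.7, -1.5]
finger_gap: 0.0435
t21.25 tcp [0.5641 0.234  0.122 ] rot [-179.95   -0.18  178.18] F [-0.2  0.2 -1.1] gap 0.0436 q [-42.  31.  21. 101. -14.  51.  73.]
shift [-0.0063 -0.2453 -0.003 ] turn [-0.0012 -0.0036 -0.0535] rows>=4.9
```

View pics/d3.png

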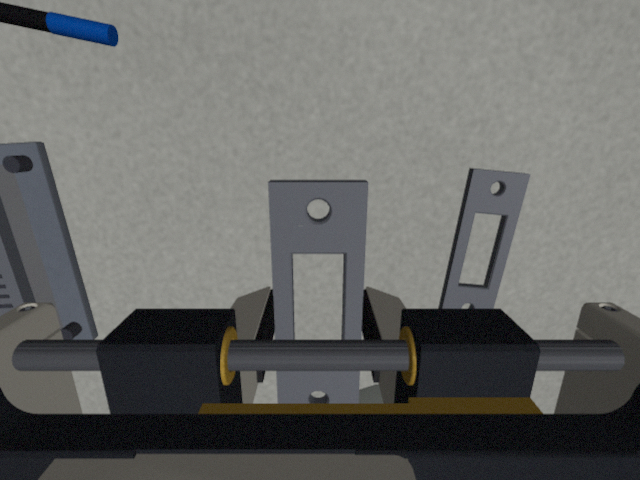

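```bash
python3 -c "
from h import *
im=cv2.imread('pics/d3.png');T=np.load('pics/d3.npy')
h,a=hole(im,(318,209),14); print(h,a,(np.linalg.inv(T)@np.r_[px2w('wrist',h,T[2,3]-.0046,T),1])[:3])"
python3 -m jog '-0.001 -0.04 -0.005 0 -0.002 -0.0535 0;-0.002 -0.08 -0.005 0 -0.002 -0.0535 0;-0.003 -0.12 -0.005 0 -0.002 -0.0535 0;-0.004 -0.16 -0.005 0 -0.002 -0.0535 0;-0.005 -0.2 -0.005 0 -0.002 -0.0535 0;-0.006 -0.23 -0.005 0 -0.002 -0.0535 0;-0.0065 -0.2455 -0.005 0 -0.002 -0.0535 0;-0.0065 -0.2455 0 0 -0.002 -0.0535 0'
python3 -m jog '0 0 0 0 0 0 0;0 0 0.005 0 0 0 0;0 0 0.01 0 0 0 0;0 0 0.01 0 0 0 0';python3 -c "
from h import *
ctrl.camera('wrist')
st();im,T=snap('wrist','d4');go([.5625,-.0115,.110],181.25)
cv2.imwrite('pics/d4c.png',cv2.resize(im[170:240,260:380],None,fx=6,fy=6,interpolation=cv2.INTER_CUBIC))"
```

```text
[317.69435239 208.47690277] 321.796875 [0.05138046 0.0006756  0.00476048]
clock: 22.1
tcp_pos: [0.5636, -0.0137, 0.123]
ee_rot: [-180.0, 0.0, -179.0]
wrist_force: [-0.4, -0.1, -0.7]
finger_gap: 0.0437
clock: 22.5
tcp_pos: [0.5633, -0.0101, 0.1125]
ee_rot: [180.0, -0.0, -178.7]
wrist_force: [0.6, -0.4, 0.2]
finger_gap: 0.0436
t22.55 tcp [ 0.5635 -0.0104  0.1129] rot [ 179.99   -0.   -178.68] F [-1.  -0.7 -0.2] gap 0.0437 q [-20.  28.  21. 108. -13.  47. 100.]
shift [ 0.0012 -0.0008  0.0033] turn [0.0002 0.0005 0.0008] rows>=0.1
```

View pics/d4c.png

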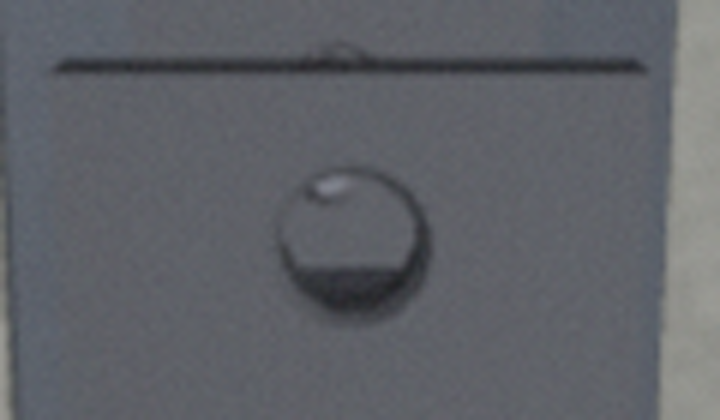

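```bash
python3 -m jog '0.0012 -0.0016 0 0 0 0 0;0.0012 -0.0016 0.004 0 0 0 0;0.0012 -0.0016 0.009 0 0 0 0;0.0012 -0.0016 0.014 0 0 0 0;0.0012 -0.0016 0.018 0 0 0 0;0.0012 -0.0016 0.022 0 0 0 0;0.0012 -0.0016 0.026 0 0 0 0;0.0012 -0.0016 0.026 0 0 0 0';python3 -c "
from h import *
ctrl.camera('wrist')
st();im,T=snap('wrist','d5')
cv2.imwrite('pics/d5c.png',cv2.resize(im[160:420,240:400],None,fx=2.3,fy=2.3,interpolation=cv2.INTER_CUBIC))"
```

```text
clock: 23.4
tcp_pos: [0.5623, -0.013, 0.0869]
ee_rot: [180.0, 0.0, -178.8]
wrist_force: [-0.0, 0.6, -0.2]
finger_gap: 0.0436
t23.45 tcp [ 0.5625 -0.013   0.0872] rot [ 1.8000e+02  2.0000e-02 -1.7877e+02] F [ 0.2 -0.4  0.2] gap 0.0436 q [-19.  30.  20. 109. -14.  43. 101.]
```

View pics/d5c.png

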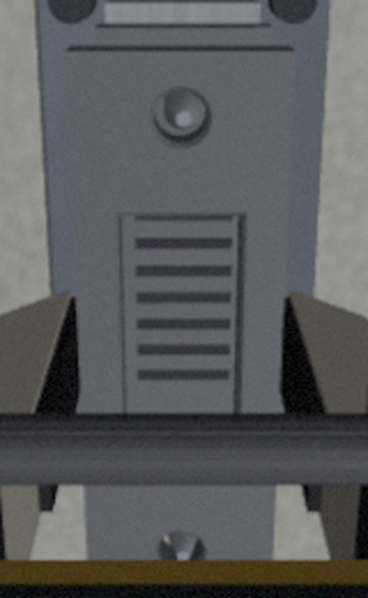

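```bash
python3 -m jog '0 0 0.006 0 0 0 0;0 0 0.012 0 0 0 0;0 0 0.018 0 0 0 0;0 0 0.024 0 0 0 0;0 0 0.03 0 0 0 0;0 0 0.035 0 0 0 0;0 0 0.0375 0 0 0 0;0 0 0.0375 0 0 0 0';python3 -c "
from h import *
ctrl.camera('wrist')
st()"
```

```text
clock: 24.3
tcp_pos: [0.5625, -0.013, 0.0496]
ee_rot: [180.0, 0.0, -178.8]
wrist_force: [1.0, -0.1, 0.0]
finger_gap: 0.0436
t24.35 tcp [ 0.5627 -0.013   0.0499] rot [ 1.7999e+02  4.0000e-02 -1.7876e+02] F [0.2 0.3 0.4] gap 0.0437 q [-17.  33.  19. 111. -16.  39. 102.]
```

```bash
python3 -m jog '0 0 0.001 0 0 0 0;0 0 0.0017 0 0 0 0;0 0 0.0017 0 0 0 0';python3 -m jog '0 0 0 0 0 0 0.65;0 0 0 0 0 0 0.65;0 0 0 0 0 0 0.65;0 0 0 0 0 0 0.65;0 0 -0.03 0 0 0 0.65;0 0 -0.07 0 0 0 0.65;0 0 -0.12 0 0 0 0.8;0 0 -0.14 0 0 0 1';python3 -c "
from h import *
ctrl.camera('wrist');ctrl.camera('wrist')
st();snap('wrist','d7');go([.576,.3683,.19],173.13)"
```

```text
clock: 24.65
tcp_pos: [0.5629, -0.013, 0.0486]
ee_rot: [180.0, 0.1, -178.8]
wrist_force: [-1.0, 0.4, 2.7]
finger_gap: 0.0436
clock: 25.45
tcp_pos: [0.5643, -0.0134, 0.1926]
ee_rot: [180.0, 0.4, -178.8]
wrist_force: [0.9, 0.2, -0.9]
finger_gap: 0.0713
t25.55 tcp [ 0.5646 -0.0131  0.1918] rot [ 179.95    0.41 -178.77] F [-0.2  1.   0.4] gap 0.0792 q [-21.  22.  23. 104. -10.  56.  98.]
shift [-2.090e-02  3.809e-01 -1.000e-04] turn [0.0009 0.004  0.1417] rows>=7.6
```

View pics/d7.png

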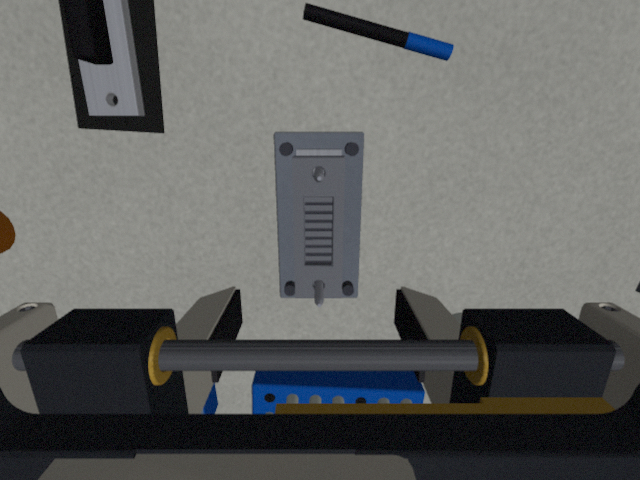

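```bash
python3 -m jog '-0.0025 0.048 0 0 0.003 0.1 1;-0.005 0.096 0 0 0.003 0.14 1;-0.008 0.144 0 0 0.003 0.14 1;-0.01 0.192 0 0 0.003 0.14 1;-0.013 0.24 0 0 0.003 0.14 1;-0.016 0.288 0 0 0.003 0.14 1;-0.019 0.336 0 0 0.003 0.14 1;-0.0209 0.37 0 0 0.003 0.14 1';
python3 -m jog '0 0.01 0 0 0 0 1;0 0.01 0 0 0 0 1;0 0.01 0 0 0 0 1';python3 -c "
from h import *
ctrl.camera('wrist');ctrl.camera('wrist')
st();snap('wrist','e1')"
```

```text
clock: 26.4
tcp_pos: [0.5736, 0.3611, 0.1858]
ee_rot: [-180.0, -0.3, 173.4]
wrist_force: [0.5, 0.7, 0.2]
finger_gap: 0.0916
clock: 26.7
tcp_pos: [0.5767, 0.3651, 0.1872]
ee_rot: [-179.9, -0.2, 173.1]
wrist_force: [0.1, -0.1, 0.8]
finger_gap: 0.0915
t26.80 tcp [0.5772 0.3646 0.1881] rot [-1.7992e+02 -1.2000e-01  1.7305e+02] F [0.5 0.2 0. ] gap 0.0915 q [-50.  33.  22.  86. -13.  64.  57.]
```

View pics/e1.png

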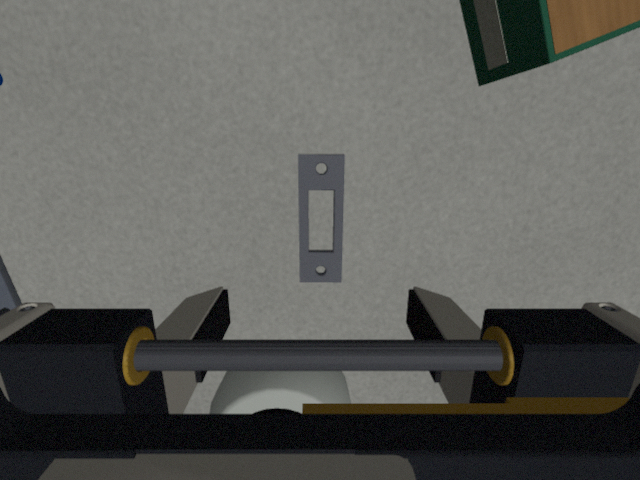

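```bash
python3 -c "
from h import *
m,y=plate('e1',(321,169),(320,270),.004)
go([m[0],m[1],.010],180+y)"
```

```text
hole [320.69 167.76] area 82 [0.523  0.3746 0.004 ]
hole [320.11 268.81] area 44 [0.6265 0.3617 0.004 ]
mid [0.5747 0.3682 0.004 ] dist 0.1042 yaw -7.11
shift [0.0025 0.003  0.1784] turn [-0.0008 -0.002   0.0029] rows>=3.6
```

```bash
python3 -m jog '0.0025 0.003 0.05 -0.001 -0.001 0.003 1;0.0025 0.003 0.1 -0.001 -0.001 0.003 0.8;0.0025 0.003 0.145 -0.001 -0.001 0.003 0.75;0.0025 0.003 0.165 -0.001 -0.001 0.003 0.75;0.0025 0.003 0.178 -0.001 -0.001 0.003 0.75;0.0025 0.003 0.178 -0.001 -0.001 0.003 0.75;0.0025 0.003 0.178 -0.001 -0.001 0.003 0.75' 20;python3 -c "
from h import *
ctrl.camera('wrist')
st();go([.5747,.3682,.0095],172.89)"
```

```text
clock: 27.55
tcp_pos: [0.5752, 0.3701, 0.0114]
ee_rot: [179.9, 0.0, 173.0]
wrist_force: [0.6, -0.8, -0.5]
finger_gap: 0.0689
t27.60 tcp [0.5752 0.3704 0.0115] rot [1.7987e+02 3.0000e-02 1.7300e+02] F [0.5 0.5 0.6] gap 0.0688 q [-48.  44.  18.  93. -17.  45.  60.]
shift [ 0.0002 -0.0023  0.002 ] turn [0.0022 0.0005 0.0019] rows>=0.1
```

```bash
python3 -m jog '0 -0.0022 0.0015 0.002 0 0 0.75;0 -0.0022 0.0015 0.002 0 0 0;0 -0.0022 0.0015 0.002 0 0 0;0 -0.0022 0.0015 0.002 0 0 0;0 -0.0022 0.0015 0.002 0 0 0;0 -0.0022 0.0015 0.002 0 0 0;0 -0.0022 0.0015 0.002 0 0 0;0 -0.0022 0.0015 0.002 0 0 0' 20; python3 -m jog '0 0 -0.03 0 0 0 0;0 0 -0.06 0 0 0 0;0 0 -0.1 0 0 0 0;0 0 -0.115 0 0 0 0;0 0 -0.115 0 0 0 0;0 0 -0.115 0 0 0 0';python3 -c "
from h import *
ctrl.camera('wrist')
st();im,T=snap('wrist','e3')
h,a=hole(im,(318,208),14); print(h,a,(np.linalg.inv(T)@np.r_[px2w('wrist',h,T[2,3]-.005,T),1])[:3])
go([.5625,-.0130,.125],181.23)"
```

```text
clock: 28.4
tcp_pos: [0.5739, 0.3685, 0.009]
ee_rot: [-179.9, -0.1, 173.0]
wrist_force: [0.5, 0.3, 1.7]
finger_gap: 0.0438
clock: 29.0
tcp_pos: [0.5735, 0.3684, 0.123]
ee_rot: [-179.9, -0.1, 173.1]
wrist_force: [-0.2, 0.1, -1.3]
finger_gap: 0.044
t29.05 tcp [0.573  0.3682 0.1223] rot [-1.7986e+02 -1.6000e-01  1.7305e+02] F [-0.3 -0.8 -0.8] gap 0.0441 q [-50.  37.  20.  90. -15.  56.  58.]
[317.71784004 208.12660617] 319.8125 [0.05152878 0.00066897 0.00514637]
shift [-0.0357 -0.3795 -0.002 ] turn [-0.0026 -0.0035 -0.1427] rows>=7.6
```

View pics/e3.png

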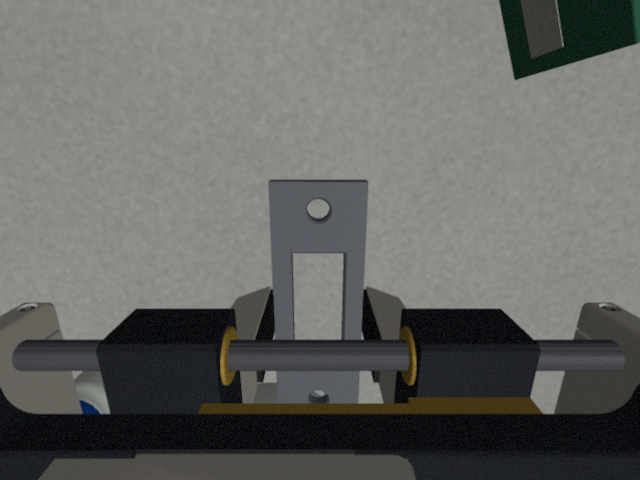

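```bash
python3 -m jog '-0.0044 -0.047 -0.004 0 -0.002 -0.1 0;-0.009 -0.095 -0.004 0 -0.002 -0.1427 0;-0.0134 -0.142 -0.004 0 -0.002 -0.1427 0;-0.018 -0.19 -0.004 0 -0.002 -0.1427 0;-0.0223 -0.237 -0.004 0 -0.002 -0.1427 0;-0.0268 -0.285 -0.004 0 -0.002 -0.1427 0;-0.0313 -0.332 -0.004 -0.002 -0.002 -0.1427 0;-0.0346 -0.367 -0.004 -0.002 -0.002 -0.1427 0'
python3 -m jog '-0.0011 -0.012 0 0 0 0 0;-0.0011 -0.012 0.004 0 0 0 0;-0.0011 -0.012 0.008 0 0 0 0;-0.0011 -0.012 0.012 0 0 0 0;-0.0011 -0.012 0.012 0 0 0 0';python3 -c "
from h import *
ctrl.camera('wrist')
st();im,T=snap('wrist','e4');go([.5626,-.0130,.0875],181.23)
cv2.imwrite('pics/e4c.png',cv2.resize(im[170:240,260:380],None,fx=6,fy=6,interpolation=cv2.INTER_CUBIC))"
```

```text
clock: 29.9
tcp_pos: [0.5626, -0.0036, 0.127]
ee_rot: [-180.0, -0.1, -178.9]
wrist_force: [0.3, 0.2, -0.6]
finger_gap: 0.0436
clock: 30.4
tcp_pos: [0.5648, -0.0099, 0.1151]
ee_rot: [179.9, -0.0, -178.6]
wrist_force: [-0.1, 0.1, -0.7]
finger_gap: 0.0437
t30.45 tcp [ 0.565  -0.0103  0.1155] rot [ 1.7992e+02 -1.0000e-02 -1.7865e+02] F [0.4 0.6 0.1] gap 0.0437 q [-18.  27.  19. 108. -12.  47.  99.]
shift [ 0.0026 -0.0023  0.0283] turn [0.0013 0.0003 0.0017] rows>=0.6
```

View pics/e4c.png

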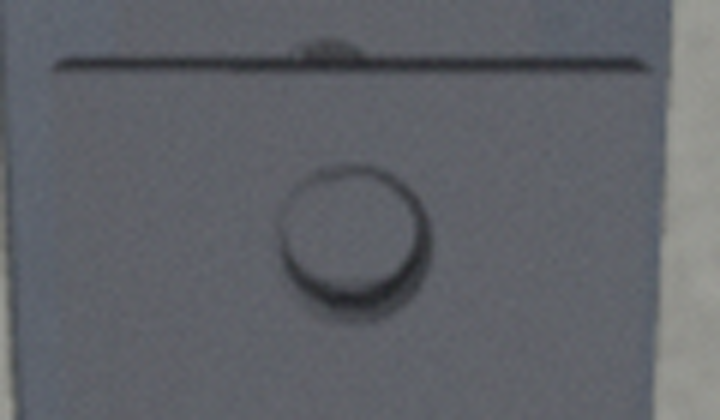

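Consistent with being 2.5 mm off in tool x; apply the correction, then descend part-way.

```bash
python3 -m jog '0.0024 -0.0025 0 0 0 0.0015 0;0.0024 -0.0025 0.003 0 0 0.0015 0;0.0024 -0.0025 0.008 0 0 0.0015 0;0.0024 -0.0025 0.008 0 0 0.0015 0;0.0024 -0.0025 0.008 0 0 0.0015 0';python3 -c "
from h import *
ctrl.camera('wrist')
st();im,T=snap('wrist','e5');go([.5626,-.0130,.0875],181.23)
cv2.imwrite('pics/e5c.png',cv2.resize(im[170:240,260:380],None,fx=6,fy=6,interpolation=cv2.INTER_CUBIC))"
```

```text
clock: 31.0
tcp_pos: [0.5628, -0.0145, 0.108]
ee_rot: [179.9, 0.0, -178.9]
wrist_force: [-0.2, 1.1, -0.2]
finger_gap: 0.044
t31.05 tcp [ 0.5629 -0.0145  0.1081] rot [ 1.7994e+02  5.0000e-02 -1.7887e+02] F [ 0.1  0.  -1. ] gap 0.0436 q [-18.  28.  19. 108. -12.  46.  99.]
shift [0.0004 0.0015 0.0207] turn [ 0.001   0.001  -0.0017] rows>=0.4
```

View pics/e5c.png

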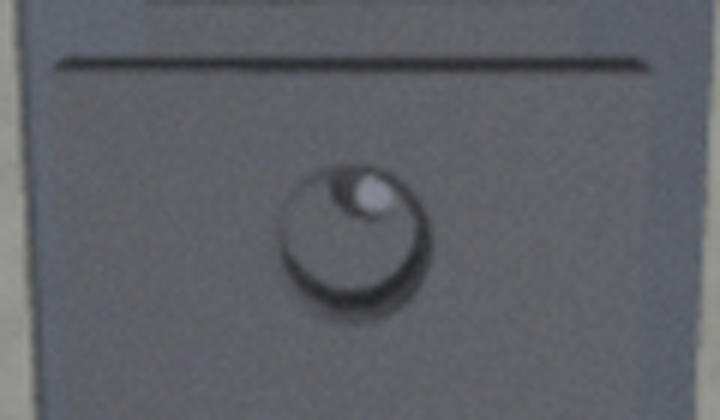

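```bash
python3 -m jog '0.0003 0.0014 0 0 0 -0.0017 0;0.0003 0.0014 0.004 0 0 -0.0017 0;0.0003 0.0014 0.008 0 0 -0.0017 0;0.0003 0.0014 0.012 0 0 -0.0017 0;0.0003 0.0014 0.016 0 0 -0.0017 0;0.0003 0.0014 0.02 0 0 -0.0017 0;0.0003 0.0014 0.02 0 0 -0.0017 0';python3 -c "
from h import *
ctrl.camera('wrist')
st();im,T=snap('wrist','e6');go([.5626,-.0130,.049],181.23)
cv2.imwrite('pics/e6c.png',cv2.resize(im[160:420,240:400],None,fx=2.3,fy=2.3,interpolation=cv2.INTER_CUBIC))"
```

```text
clock: 31.8
tcp_pos: [0.5622, -0.0131, 0.0875]
ee_rot: [179.9, -0.0, -178.8]
wrist_force: [-0.6, 1.0, -1.1]
finger_gap: 0.0439
t31.85 tcp [ 0.5624 -0.0131  0.0878] rot [ 1.7995e+02  1.0000e-02 -1.7877e+02] F [ 0.  -0.4 -0.2] gap 0.0437 q [-17.  29.  19. 109. -13.  43. 100.]
shift [0.     0.0001 0.0391] turn [ 0.001   0.0007 -0.    ] rows>=0.8
```

View pics/e6c.png

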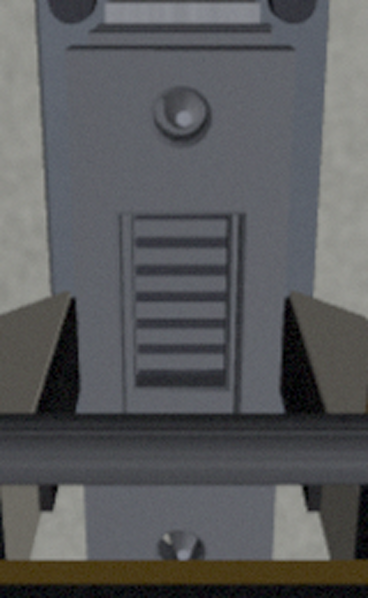

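```bash
python3 -m jog '0 0 0.006 0 0 0 0;0 0 0.012 0 0 0 0;0 0 0.018 0 0 0 0;0 0 0.023 0 0 0 0;0 0 0.027 0 0 0 0;0 0 0.029 0 0 0 0;0 0 0.029 0 0 0 0;0 0 0.029 0 0 0 0';python3 -c "
from h import *
ctrl.camera('wrist')
st()"; python3 -m jog '0 0 0.001 0 0 0 0;0 0 0.0017 0 0 0 0;0 0 0.0017 0 0 0 0'
```

```text
clock: 32.7
tcp_pos: [0.5628, -0.0131, 0.0593]
ee_rot: [179.9, 0.1, -178.8]
wrist_force: [0.4, -0.4, -0.0]
finger_gap: 0.0434
t32.75 tcp [ 0.5628 -0.0131  0.0594] rot [ 1.7994e+02  7.0000e-02 -1.7877e+02] F [-0.1  0.1 -0.6] gap 0.0439 q [-17.  32.  18. 110. -14.  40. 101.]
clock: 33.05
tcp_pos: [0.5626, -0.013, 0.0574]
ee_rot: [179.9, 0.1, -178.8]
wrist_force: [0.3, -0.2, -0.9]
finger_gap: 0.0438
```

```bash
python3 -m jog '0 0 0.0008 0 0 0 0;0 0 0.0008 0 0 0 0'; python3 -m jog '0 0 0 0 0 0 0.65;0 0 0 0 0 0 0.65;0 0 0 0 0 0 0.65;0 0 0 0 0 0 0.65;0 0 -0.03 0 0 0 0.65;0 0 -0.07 0 0 0 0.65;0 0 -0.11 0 0 0 0.8;0 0 -0.13 0 0 0 1';python3 -c "
from h import *
ctrl.camera('wrist');ctrl.camera('wrist')
st();im,T=snap('wrist','e7');snap('scene','e7s');go([.4022,-.1993,.2],181.3)
cv2.imwrite('pics/e7c.png',cv2.resize(im[110:310,250:390],None,fx=2.9,fy=2.9,interpolation=cv2.INTER_CUBIC))"
```

```text
clock: 33.25
tcp_pos: [0.5627, -0.013, 0.0569]
ee_rot: [179.9, 0.1, -178.8]
wrist_force: [-0.9, 1.0, 2.7]
finger_gap: 0.0435
clock: 34.05
tcp_pos: [0.5638, -0.0134, 0.19]
ee_rot: [179.9, 0.3, -178.8]
wrist_force: [-0.1, -0.1, -0.4]
finger_gap: 0.0714
t34.15 tcp [ 0.5644 -0.0133  0.1899] rot [ 179.91    0.38 -178.77] F [ 1.  -0.8 -0.8] gap 0.0791 q [-20.  22.  21. 104. -10.  56.  97.]
shift [ 0.1643 -0.1828 -0.0139] turn [ 0.0013  0.0014 -0.001 ] rows>=4.9
```

View pics/e7c.png

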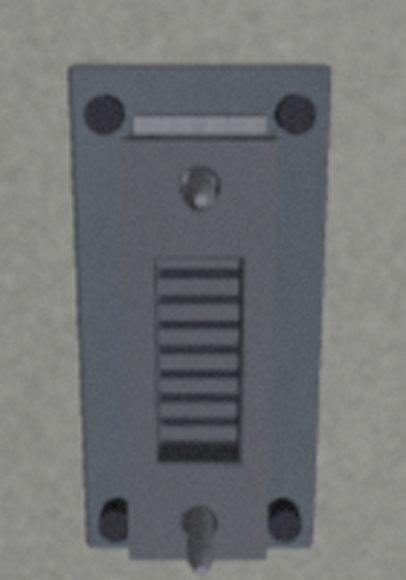

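View pics/e7s.png

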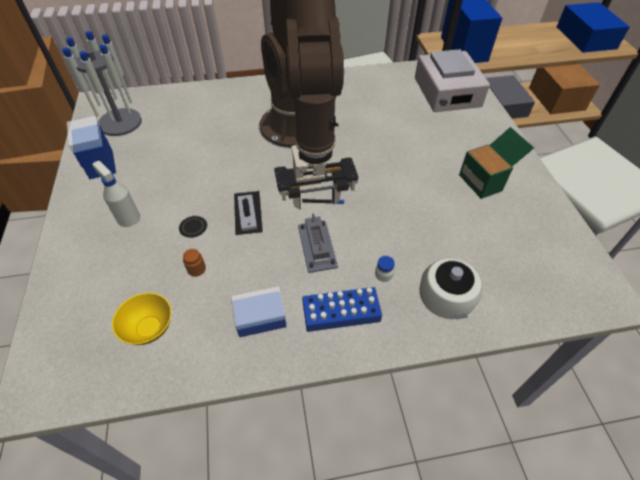

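```bash
python3 -m jog '0.03 -0.033 0 0 0 0 1;0.06 -0.066 0 0 0 0 1;0.09 -0.1 0 0 0 0 1;0.12 -0.133 0 0 0 0 1;0.15 -0.165 0.005 0 0 0 1;0.1643 -0.1828 0.01 0 0.001 0 1;0.1643 -0.1828 0.01 0 0.001 0 1;0.1643 -0.1828 0.01 0 0.001 0 1';python3 -c "
from h import *
ctrl.camera('wrist');ctrl.camera('wrist')
st();im,T=snap('wrist','f1');go([.4022,-.1993,.0257],181.3)"
```

```text
clock: 35.05
tcp_pos: [0.4016, -0.1992, 0.1754]
ee_rot: [179.9, -0.1, -178.8]
wrist_force: [0.1, 0.5, -0.1]
finger_gap: 0.0915
t35.15 tcp [ 0.4027 -0.1985  0.1758] rot [ 1.7992e+02 -5.0000e-02 -1.7868e+02] F [-0.2 -0.1 -0.1] gap 0.0919 q [ -3.  13.  26. 120.  -7.  49. 119.]
shift [ 0.0006 -0.0011  0.1503] turn [ 0.0013 -0.0006  0.0008] rows>=3.0
```

View pics/f1.png

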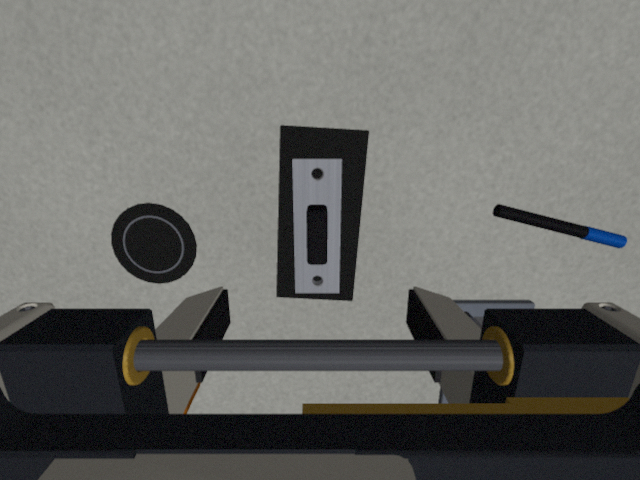

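```bash
python3 -m jog '0 -0.0008 0.04 0 0 0 1;0 -0.0008 0.08 0 0 0 1;0 -0.0008 0.12 0 0 0 1;0 -0.0008 0.14 0 0 0 0.5;0 -0.0008 0.15 0 0 0 0.5;0 -0.0008 0.15 0 0 0 0.5;0 -0.0008 0.15 0 0 0 0.5;0 -0.0008 0.15 0 0 0 0.5' 25;python3 -c "
from h import *
ctrl.camera('wrist')
st();go([.4022,-.1993,.0255],181.3)"
```

```text
clock: 36.0
tcp_pos: [0.4033, -0.2002, 0.0274]
ee_rot: [180.0, 0.1, -178.7]
wrist_force: [-0.5, -0.5, 0.4]
finger_gap: 0.0565
t36.05 tcp [ 0.4032 -0.2002  0.0274] rot [ 1.7997e+02  1.2000e-01 -1.7874e+02] F [0.2 0.9 0. ] gap 0.0524 q [  5.  28.  19. 127. -19.  28. 131.]
shift [0.001  0.0009 0.0019] turn [ 0.0005  0.0021 -0.0008] rows>=0.0
```

```bash
python3 -m jog '0.001 0.0009 0.0017 0 0.002 0 0.5;0.001 0.0009 0.0017 0 0.002 0 0;0.001 0.0009 0.0017 0 0.002 0 0;0.001 0.0009 0.0017 0 0.002 0 0;0.001 0.0009 0.0017 0 0.002 0 0;0.001 0.0009 0.0017 0 0.002 0 0;0.001 0.0009 0.0017 0 0.002 0 0;0.001 0.0009 0.0017 0 0.002 0 0' 25;python3 -m jog '0 0 0 0 0 0 0;0 0 -0.02 0 0 0 0;0 0 -0.05 0 0 0 0;0 0 -0.08 0 0 0 0;0 0 -0.11 0 0 0 0;0 0 -0.125 0 0 0 0;0 0 -0.125 0 0 0 0'; python3 -c "
from h import *
ctrl.camera('wrist')
st();im,T=snap('wrist','f3');go([.5626,-.0120,.153],181.25)
for dk in (0,1):
  h,a=hole(im,(318,207),14,dk); print(h,a,(np.linalg.inv(T)@np.r_[px2w('wrist',h,T[2,3]-.0167,T),1])[:3])
"
```

```text
clock: 36.85
tcp_pos: [0.4012, -0.1992, 0.0247]
ee_rot: [179.9, -0.1, -178.8]
wrist_force: [0.3, 0.2, 1.4]
finger_gap: 0.0177
clock: 37.55
tcp_pos: [0.4025, -0.1996, 0.1512]
ee_rot: [180.0, 0.1, -178.8]
wrist_force: [1.2, 0.4, -3.4]
finger_gap: 0.0175
t37.60 tcp [ 0.4018 -0.1992  0.1499] rot [ 1.7994e+02 -2.0000e-02 -1.7875e+02] F [-0.8 -0.  -1.9] gap 0.0177 q [ -3.  15.  27. 122. -10.  45. 122.]
shift [-0.1654  0.1834 -0.004 ] turn [ 0.0014 -0.0022  0.    ] rows>=4.9
[317.63919456 206.14425724] 502.296875 [0.05007704 0.0006605  0.01672055]
[318.53507462 208.26906687] 338.703125 [0.0490037  0.00110806 0.01672056]
```

View pics/f3.png

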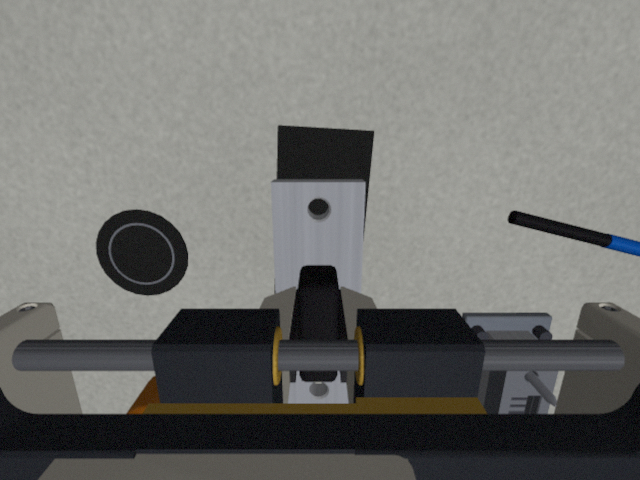

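```bash
python3 -c "
from h import *
a=cv2.imread('pics/b3.png')[170:230,285:350];b=cv2.imread('pics/f3.png')[170:230,285:350]
cv2.imwrite('pics/f3c.png',cv2.resize(np.hstack([a,b]),None,fx=6,fy=6,interpolation=cv2.INTER_CUBIC))"
```

```text
(no output)
```

View pics/f3c.png

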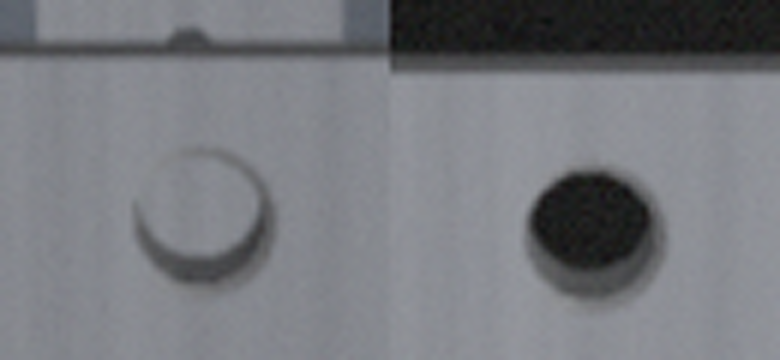

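```bash
python3 -c "
from h import *
T=np.load('pics/f3.npy');print((np.linalg.inv(T)@np.r_[px2w('wrist',(319,208.4),T[2,3]-.0097,T),1])[:3])"
python3 -m jog '-0.03 0.033 0 0 0 0 0;-0.06 0.066 0 0 0 0 0;-0.09 0.1 0 0 0 0 0;-0.12 0.133 0 0 0 0 0;-0.15 0.167 0 0 0 0 0;-0.16 0.178 0 0 0 0 0;-0.1638 0.1834 0 0 0 0 0;-0.1638 0.1834 0 0 0 0 0'; python3 -m jog '0 0 0 0 0 0 0;0 0 0.01 0 0 0 0;0 0 0.02 0 0 0 0;0 0 0.02 0 0 0 0;0 0 0.02 0 0 0 0';python3 -c "
from h import *
ctrl.camera('wrist')
st();im,T=snap('wrist','f4');go([.5611,-.0120,.125],181.23)
cv2.imwrite('pics/f4c.png',cv2.resize(im[170:240,260:380],None,fx=6,fy=6,interpolation=cv2.INTER_CUBIC))"
```

```text
[0.05036689 0.00131243 0.00972129]
clock: 38.45
tcp_pos: [0.5604, -0.0127, 0.1481]
ee_rot: [180.0, -0.3, -178.8]
wrist_force: [-1.4, -0.4, -1.3]
finger_gap: 0.0178
clock: 38.95
tcp_pos: [0.5607, -0.0128, 0.129]
ee_rot: [179.9, -0.2, -178.8]
wrist_force: [0.7, -0.4, -1.6]
finger_gap: 0.0176
t39.00 tcp [ 0.5611 -0.0127  0.1294] rot [ 1.7994e+02 -1.4000e-01 -1.7879e+02] F [-0.7  0.4 -1.8] gap 0.0176 q [-20.  26.  22. 108. -13.  49. 100.]
shift [0.0002 0.0006 0.0046] turn [ 0.001  -0.0018 -0.0001] rows>=0.1
```

View pics/f4c.png

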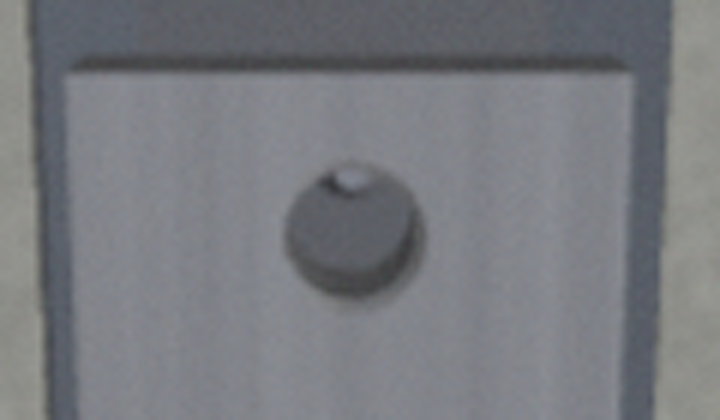

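```bash
python3 -m jog '0 0 0.006 0 0 0 0;0 0 0.012 0 0 0 0;0 0 0.016 0 0 0 0;0 0 0.02 0 0 0 0;0 0 0.024 0 0 0 0;0 0 0.028 0 0 0 0;0 0 0.03 0 0 0 0;0 0 0.03 0 0 0 0';python3 -c "
from h import *
ctrl.camera('wrist')
st();im,T=snap('wrist','f5')
cv2.imwrite('pics/f5c.png',cv2.resize(im[160:420,240:400],None,fx=2.3,fy=2.3,interpolation=cv2.INTER_CUBIC))"
```

```text
clock: 39.85
tcp_pos: [0.561, -0.0124, 0.0992]
ee_rot: [179.9, -0.1, -178.8]
wrist_force: [-0.9, -0.6, -2.3]
finger_gap: 0.0177
t39.90 tcp [ 0.5612 -0.0124  0.0994] rot [ 1.7994e+02 -1.3000e-01 -1.7877e+02] F [-1.2 -0.6 -2. ] gap 0.0178 q [-19.  29.  21. 109. -14.  45. 101.]
```

View pics/f5c.png

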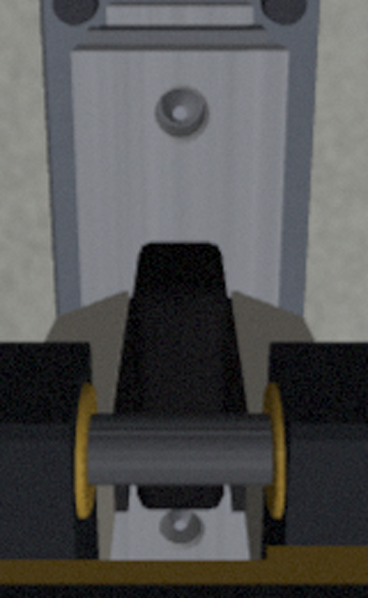

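```bash
python3 -m jog '0 0 0.006 0 0 0 0;0 0 0.011 0 0 0 0;0 0 0.016 0 0 0 0;0 0 0.019 0 0 0 0;0 0 0.02 0 0 0 0;0 0 0.02 0 0 0 0;0 0 0.02 0 0 0 0';python3 -m jog '0 0 0.001 0 0 0 0;0 0 0.0015 0 0 0 0;0 0 0.0015 0 0 0 0'
```

```text
clock: 40.65
tcp_pos: [0.5612, -0.0124, 0.0795]
ee_rot: [179.9, -0.1, -178.8]
wrist_force: [-0.3, -0.2, -1.9]
finger_gap: 0.018
clock: 40.95
tcp_pos: [0.5611, -0.0124, 0.078]
ee_rot: [179.9, -0.1, -178.8]
wrist_force: [-0.3, 0.1, -2.0]
finger_gap: 0.0177
```

```bash
python3 -m jog '0 0 0.0007 0 0 0 0;0 0 0.0007 0 0 0 0'
```

```text
clock: 41.15
tcp_pos: [0.5612, -0.0124, 0.0777]
ee_rot: [179.9, -0.1, -178.8]
wrist_force: [-2.2, 0.1, 4.7]
finger_gap: 0.0179
```

```bash
python3 -m jog '0 0 0 0 0 0 0.5;0 0 0 0 0 0 0.5;0 0 0 0 0 0 0.5;0 0 0 0 0 0 0.5;0 0 -0.03 0 0 0 0.5;0 0 -0.07 0 0 0 0.5;0 0 -0.1 0 0 0 0.8;0 0 -0.11 0 0 0 1';python3 -c "
from h import *
ctrl.camera('wrist');ctrl.camera('wrist')
st();im,T=snap('wrist','f7');go([.58,-.35,.2],150)"
```

```text
clock: 41.95
tcp_pos: [0.563, -0.0127, 0.1904]
ee_rot: [179.9, 0.2, -178.8]
wrist_force: [1.0, 0.1, 0.6]
finger_gap: 0.0575
t42.05 tcp [ 0.5622 -0.0124  0.1885] rot [ 1.7991e+02  5.0000e-02 -1.7876e+02] F [-0.  -0.1 -0.1] gap 0.0656 q [-22.  22.  24. 104. -11.  56.  98.]
shift [-0.0113 -0.338  -0.0134] turn [ 0.0009 -0.0019  0.5454] rows>=6.8
```

View pics/f7.png

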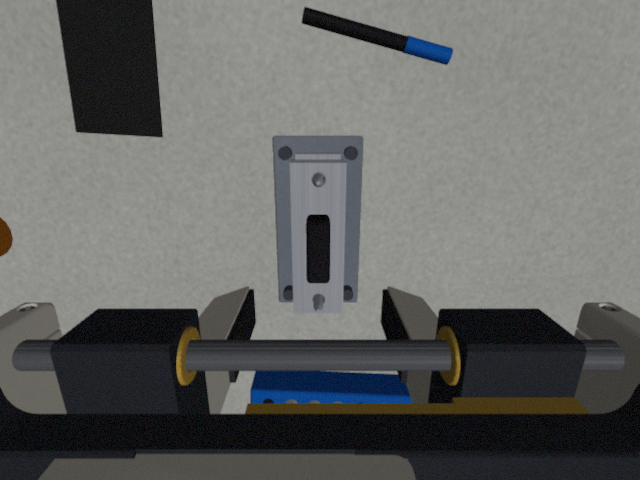

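Cover is on the stack with both pins showing in the holes. Now to the flask.

```bash
python3 -m jog '0 -0.045 -0.005 0 0 0.1 1;-0.002 -0.09 -0.01 0 0 0.2 1;-0.004 -0.135 -0.0134 0 0 0.3 1;-0.006 -0.18 -0.0134 0 0 0.4 1;-0.008 -0.225 -0.0134 0 0 0.5 1;-0.01 -0.27 -0.0134 0 0 0.545 1;-0.0113 -0.315 -0.0134 0 0 0.545 1;-0.0113 -0.338 -0.0134 0 0 0.545 1';python3 -m jog '0 0 0 0 0 0 1;0 0 0 0 0 0 1';python3 -c "
from h import *
ctrl.camera('wrist');ctrl.camera('wrist')
st();im,T=snap('wrist','g1')
for n,z in (('flask_mid',.033),('pad_top',.003)):
  for r in ctrl.spot_point(n,'wrist')[:2]: print(n,r['confidence'],np.round(r['at'],1),px2w('wrist',r['at'],z,T))"
```

```text
clock: 42.9
tcp_pos: [0.5779, -0.3545, 0.1978]
ee_rot: [-179.8, -0.3, 149.8]
wrist_force: [-0.4, -0.1, -0.1]
finger_gap: 0.0913
clock: 43.1
tcp_pos: [0.5791, -0.3498, 0.1981]
ee_rot: [-180.0, -0.3, 149.9]
wrist_force: [0.2, 0.3, -0.1]
finger_gap: 0.092
t43.20 tcp [ 0.5801 -0.3482  0.199 ] rot [179.95  -0.26 150.1 ] F [ 0.4 -0.3 -0.2] gap 0.0919 q [  6.  34.  33.  86. -20.  66. 103.]
flask_mid 0.68 [312.5 227.4] [ 0.57696651 -0.35113451  0.033     ]
pad_top 0.8 [221.1  88.7] [ 0.42569637 -0.36227796  0.003     ]
```

View pics/g1.png

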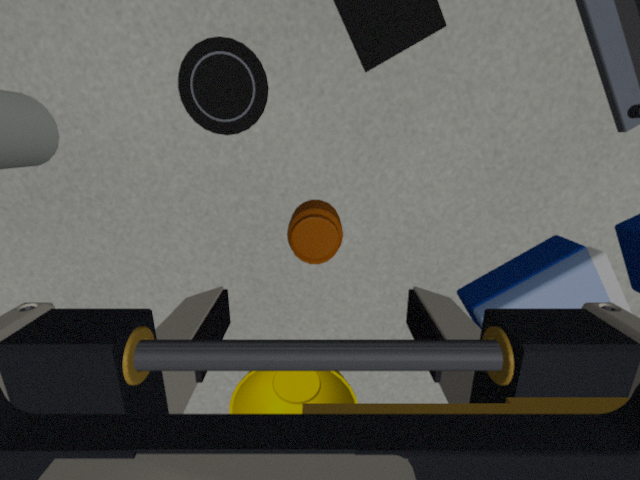

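```bash
python3 -c "
from h import *
T=np.load('pics/g1.npy')
im=cv2.imread('pics/g1.png')
print(px2w('wrist',(315,239.5),.066,T),px2w('wrist',(223.3,86),.003,T), 'bowl',px2w('wrist',(300,366),.05,T))
hsv=cv2.cvtColor(im,cv2.COLOR_BGR2HSV);m=cv2.inRange(hsv,(5,150,50),(16,255,255));x,y,w,h=cv2.boundingRect(m[150:290,250:380]);print(x+250,y+150,w,h)
g=cv2.cvtColor(im,cv2.COLOR_BGR2GRAY)[20:150,160:290]; _,b=cv2.threshold(g,60,255,1); c=max(cv2.findContours(b,0,2)[0],key=cv2.contourArea); e=cv2.fitEllipse(c); print(e, px2w('wrist',(e[0][0]+160,e[0][1]+20),.003,T))
"
```

```text
[ 0.58032144 -0.35007867  0.066     ] [ 0.42482342 -0.35919002  0.003     ] bowl [ 0.69523899 -0.43455628  0.05      ]
288 200 55 64
((62.71552658081055, 65.44086456298828), (86.72793579101562, 98.13746643066406), 157.54083251953125) [ 0.42416103 -0.3593903   0.003     ]
```

```bash
python3 -c "
from h import *
go([.5795,-.3503,.03],150)"

```

```text
shift [-0.0006 -0.0021  0.17  ] turn [ 0.0006 -0.0029  0.0022] rows>=3.4
```

```bash
python3 -m jog '0 -0.002 0.04 0 -0.002 0 1;0 -0.002 0.08 0 -0.002 0 1;0 -0.002 0.12 0 -0.002 0 1;0 -0.002 0.155 0 -0.002 0 1;0 -0.002 0.17 0 -0.002 0 1;0 -0.002 0.17 0 -0.002 0 1;0 -0.002 0.17 0 -0.002 0 1' 20;python3 -c "
from h import *
ctrl.camera('wrist')
st();im,T=snap('wrist','g2')"
```

```text
clock: 44.05
tcp_pos: [0.5795, -0.3521, 0.0318]
ee_rot: [-180.0, 0.1, 150.0]
wrist_force: [-0.0, -0.7, 1.0]
finger_gap: 0.0916
t44.10 tcp [ 0.5798 -0.3525  0.0323] rot [-1.7999e+02  1.5000e-01  1.5002e+02] F [ 0.2 -0.6  0.1] gap 0.0919 q [ 10.  44.  28.  94. -26.  48. 108.]
```

View pics/g2.png

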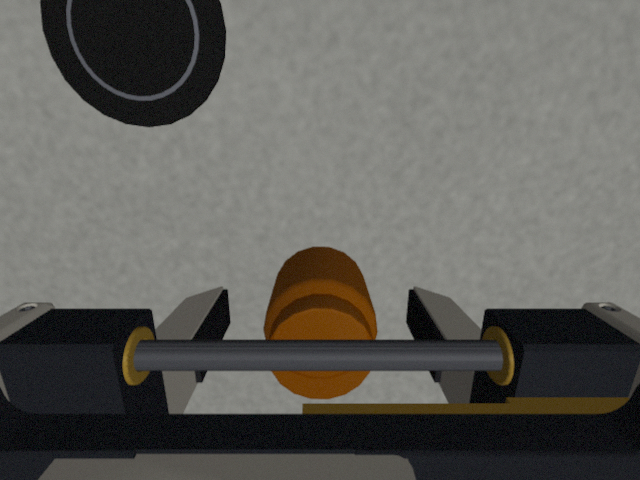

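```bash
python3 -m jog '0 0 0.002 0 0 0 0;0 0 0.002 0 0 0 0;0 0 0.002 0 0 0 0;0 0 0.002 0 0 0 0;0 0 0.002 0 0 0 0;0 0 0.002 0 0 0 0;0 0 0.002 0 0 0 0;0 0 0.002 0 0 0 0' 20;python3 -m jog '0 0 0 0 0 0 0;0 0 0 0 0 0 0;0 0 -0.02 0 0 0 0;0 0 -0.05 0 0 0 0;0 0 -0.05 0 0 0 0;0 0 -0.05 0 0 0 0';python3 -c "
from h import *
ctrl.camera('wrist')
st();im,T=snap('wrist','g3');go([.4242,-.3593,.07],150)"
```

```text
clock: 44.95
tcp_pos: [0.5786, -0.3517, 0.0283]
ee_rot: [-180.0, -0.0, 150.0]
wrist_force: [0.3, 0.8, 0.9]
finger_gap: 0.0517
clock: 45.55
tcp_pos: [0.5788, -0.3518, 0.0786]
ee_rot: [-180.0, 0.0, 150.0]
wrist_force: [-0.0, -0.4, -2.1]
finger_gap: 0.0511
t45.60 tcp [ 0.5783 -0.3514  0.0777] rot [-1.8000e+02 -6.0000e-02  1.5001e+02] F [-0.5 -0.3 -1.2] gap 0.0515 q [  9.  41.  30.  93. -24.  53. 107.]
shift [ 0.1291 -0.084   0.0075] turn [ 0.     -0.002   0.0001] rows>=3.1
```

View pics/g3.png

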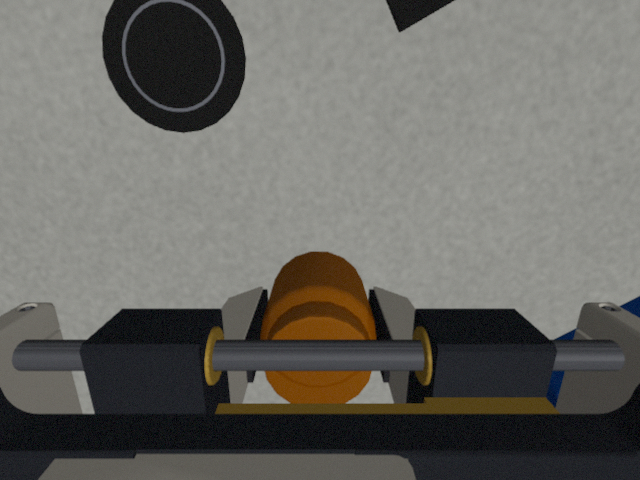

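```bash
python3 -c "
from h import *
T=np.load('pics/g3.npy')
print((np.linalg.inv(T)@np.r_[px2w('wrist',(319,252),T[2,3]-.0283,T),1])[:3])
im=cv2.imread('pics/g3.png')[0:150,80:270];g=cv2.cvtColor(im,cv2.COLOR_BGR2GRAY); _,b=cv2.threshold(g,60,255,1); c=max(cv2.findContours(b,0,2)[0],key=cv2.contourArea); e=cv2.fitEllipse(np.array([p for p in c if p[0][1]>2])); print(e, px2w('wrist',(e[0][0]+80,e[0][1]),.003,T))
"
```

```text
[0.02238085 0.00127677 0.02832425]
((92.852294921875, 54.61027526855469), (91.43822479248047, 108.07923889160156), 154.8780975341797) [ 0.42376279 -0.36007629  0.003     ]
```

```bash
python3 -m jog '0.035 -0.022 0 0 0 0 0;0.07 -0.044 0 0 0 0 0;0.1 -0.063 0 0 0 0 0;0.12 -0.076 0 0 0 0 0;0.1327 -0.084 0 0 0 0 0;0.1327 -0.084 0 0 0 0 0;0.1327 -0.084 0 0 0 0 0';python3 -c "
from h import *
ctrl.camera('wrist')
st();im,T=snap('wrist','g4');go([.4242-.0031,-.3593+.0018,.0325],150)"
```

```text
clock: 46.35
tcp_pos: [0.4228, -0.358, 0.0781]
ee_rot: [180.0, 0.0, 150.0]
wrist_force: [0.3, 0.9, -2.2]
finger_gap: 0.0516
t46.40 tcp [ 0.4233 -0.3579  0.0782] rot [1.7999e+02 2.0000e-02 1.5008e+02] F [-0.1  0.7 -1.8] gap 0.0513 q [ 14.  31.  30. 112. -22.  43. 116.]
shift [ 0.0022 -0.0008  0.0457] turn [-0.      0.0004  0.0019] rows>=0.9
```

View pics/g4.png

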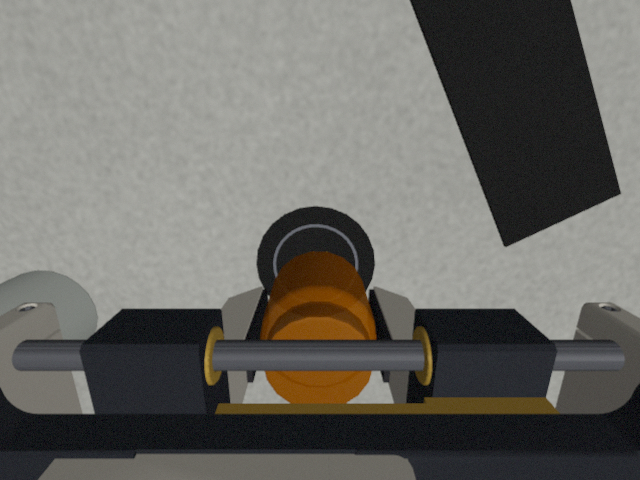

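```bash
python3 -m jog '0.002 -0.0005 0.015 0 0 0 0;0.002 -0.0005 0.03 0 0 0 0;0.002 -0.0005 0.04 0 0 0 0;0.002 -0.0005 0.0452 0 0 0 0;0.002 -0.0005 0.0452 0 0 0 0;0.002 -0.0005 0.0452 0 0 0 0'; python3 -c "
from h import *
st();im,T=snap('wrist','g5')"
```

```text
clock: 47.05
tcp_pos: [0.4201, -0.3578, 0.0334]
ee_rot: [-180.0, 0.0, 150.0]
wrist_force: [-0.0, -0.3, -1.2]
finger_gap: 0.0516
t47.05 tcp [ 0.4201 -0.3578  0.0334] rot [-179.98    0.    150.02] F [-0.  -0.3 -1.2] gap 0.0516 q [ 16.  35.  27. 113. -25.  38. 119.]
```

View pics/g5.png

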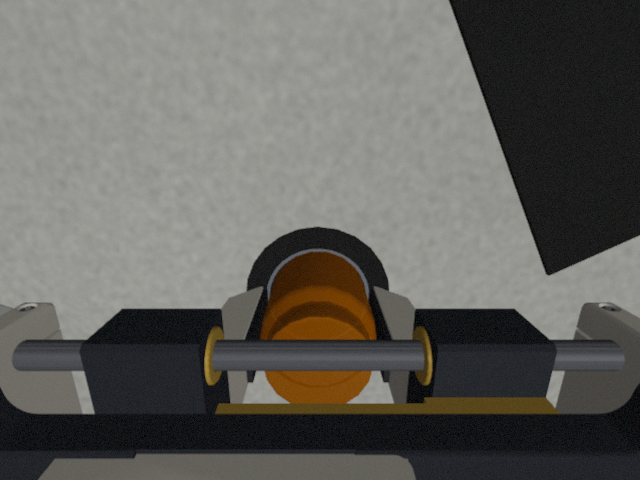

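```bash
python3 -m jog '0 0 0.001 0 0 0 0;0 0 0.0018 0 0 0 0;0 0 0.0018 0 0 0 0'; python3 -m jog '0 0 0.0005 0 0 0 0;0 0 0.0005 0 0 0 0'
```

```text
clock: 47.4
tcp_pos: [0.4198, -0.3576, 0.0315]
ee_rot: [-180.0, 0.0, 150.0]
wrist_force: [-1.1, 0.4, -0.7]
finger_gap: 0.0514
clock: 47.6
tcp_pos: [0.4198, -0.3576, 0.0312]
ee_rot: [180.0, 0.0, 150.0]
wrist_force: [-1.3, 1.1, 5.0]
finger_gap: 0.0514
```

```bash
python3 -m jog '0 0 0 0 0 0 1;0 0 0 0 0 0 1;0 0 0 0 0 0 1;0 0 0 0 0 0 1;0 0 0 0 0 0 1;0 0 0 0 0 0 1'; python3 -m jog '0 0 -0.03 0 0 0 1;0 0 -0.07 0 0 0 1;0 0 -0.11 0 0 0 1;0 0 -0.16 0 0 0 1;0 0 -0.2 0 0 0 1;0 0 -0.22 0 0 0 1;0 0 -0.22 0 0 0 1';python3 -c "
from h import *
ctrl.camera('wrist');ctrl.camera('wrist')
st();im,T=snap('wrist','g6');snap('scene','g6s');snap('top','g6t')
for n,z in (('flask_mid',.033),('pad_top',.003)):
  for r in ctrl.spot_point(n,'wrist')[:2]: print(n,r['confidence'],np.round(r['at'],1),px2w('wrist',r['at'],z,T))"
```

```text
clock: 48.2
tcp_pos: [0.4197, -0.3576, 0.0308]
ee_rot: [-180.0, -0.0, 150.0]
wrist_force: [-1.1, 0.4, 0.4]
finger_gap: 0.0909
clock: 48.9
tcp_pos: [0.4209, -0.3588, 0.254]
ee_rot: [-180.0, 0.3, 150.0]
wrist_force: [-0.1, -0.6, -0.0]
finger_gap: 0.0916
t49.00 tcp [ 0.4198 -0.3573  0.2507] rot [179.99   0.   150.02] F [-0.1  0.2 -0.7] gap 0.0918 q [  7.  19.  37. 101. -13.  64. 108.]
flask_mid 0.88 [319.2 214.9] [ 0.41996057 -0.35460967  0.033     ]
```

View pics/g6.png

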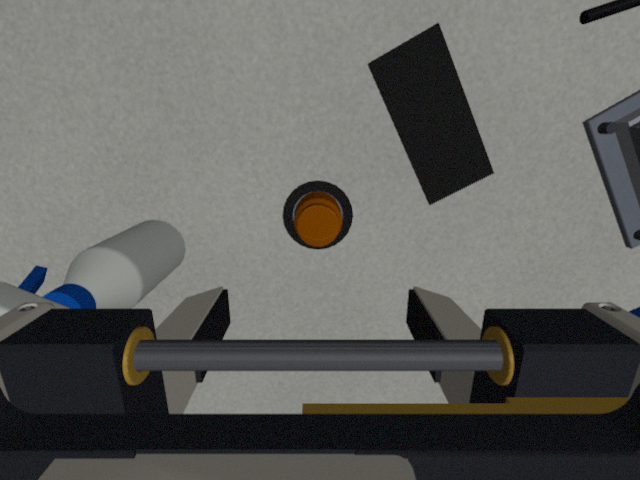

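View pics/g6s.png

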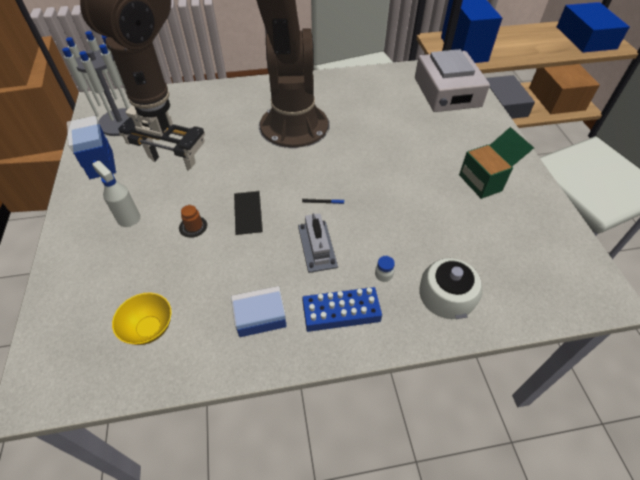

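View pics/g6t.png

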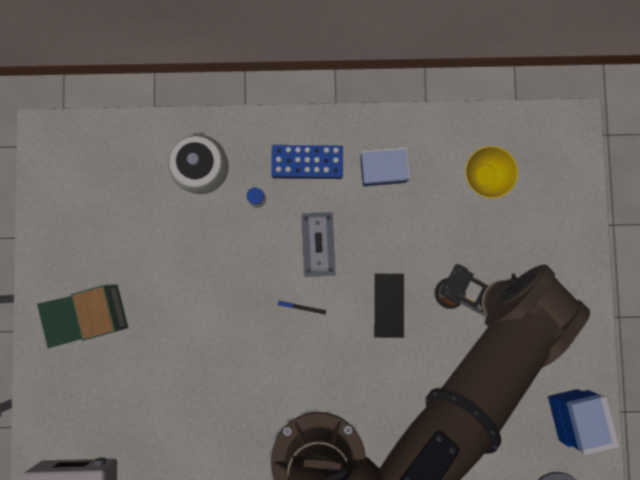

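```bash
python3 -c "
from h import *
T=np.load('pics/g6.npy')
im=cv2.imread('pics/g6.png');hsv=cv2.cvtColor(im,cv2.COLOR_BGR2HSV);m=cv2.inRange(hsv,(5,150,90),(16,255,255));c=max(cv2.findContours(m,0,2)[0],key=cv2.contourArea);print(cv2.fitEllipse(c), cv2.boundingRect(c))
g=cv2.cvtColor(im,cv2.COLOR_BGR2GRAY)[170:260,270:365];
_,b=cv2.threshold(g,110,255,1); c=max(cv2.findContours(b,0,2)[0],key=cv2.contourArea); e=cv2.fitEllipse(c); print(e,'pad',px2w('wrist',(e[0][0]+270,e[0][1]+170),.003,T))
for v in (223,225,227): print('cap',px2w('wrist',(318.5,v),.069,T))
T=np.load('pics/f7.npy');im=cv2.imread('pics/f7.png')
print([np.round(px2w('wrist',p,.068,T),4) for p in ((290.5,162),(346.5,162),(294,313),(342.5,312))])
cv2.imwrite('pics/g6c.png',cv2.resize(cv2.imread('pics/g6.png')[170:260,270:365],None,fx=6,fy=6,interpolation=2)); cv2.imwrite('pics/f7c.png',cv2.resize(im[130:320,265:370],None,fx=3,fy=3,interpolation=2))"
```

```text
((318.57366943359375, 223.05172729492188), (43.07040023803711, 45.025794982910156), 25.639005661010742) (297, 199, 45, 47)
((47.20985794067383, 44.45820999145508), (68.35779571533203, 69.62853240966797), 89.6557846069336) pad [ 0.42417749 -0.35958562  0.003     ]
cap [ 0.41973722 -0.3555146   0.069     ]
cap [ 0.42152818 -0.3565448   0.069     ]
cap [ 0.42332576 -0.35757881  0.069     ]
[array([ 0.4981, -0.0341,  0.068 ]), array([0.4971, 0.0093, 0.068 ]), array([ 0.6293, -0.0312,  0.068 ]), array([0.6274, 0.012 , 0.068 ])]
```

View pics/g6c.png

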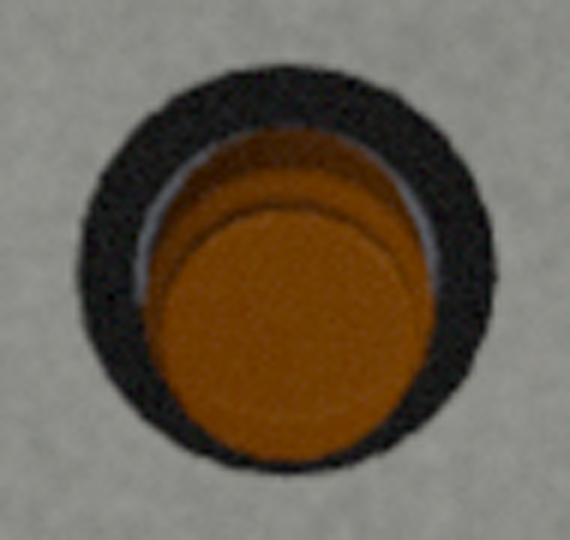

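View pics/f7c.png

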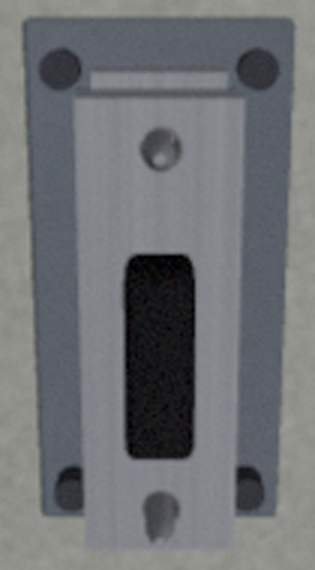

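```bash
python3 -c "
from h import *
st(); snap('top','z'); print(ctrl.finish_job())"
```

```text
t49.25 tcp [ 0.4193 -0.3572  0.2497] rot [-1.7998e+02 -1.3000e-01  1.5000e+02] F [-0.5 -0.2  0.4] gap 0.0916 q [  7.  19.  37. 101. -13.  64. 108.]
the job is handed in; nothing more can be done
None
```

I did the whole job and handed it in at about 49 s of the 210 s. `finish_job` gave no verdict, so the result rests on my own camera checks.

- **Cover:** I laid it on the mat, about 6 mm from the middle, and put it back over the pins last. Seen from above afterwards, its outline measured about 131 x 43 mm at the expected stack height. Its centre was at (0.563, -0.011), within 1 mm of the seat, with both pins showing in the holes.
- **Drain plate and frames:** I threaded the drain plate on first, then both filter frames; only two showed on the bench in the overhead and scene pictures. Each plate met the stack within about 1 mm of the expected height, pressing with no more than about 5 N.
- **Flask:** It stands upright on the pad, about 2–4 mm from the middle.
- **Neighbours:** The last overhead and scene pictures show no visible movement of the tube rack, tip box, spray bottle, carton or jar. I saw nothing knocked aside.

Two things disagreed:
- **Cell position:** My first estimate of its y position was a few millimetres off because the arm had not settled. I corrected it before the first grasp.
- **Pad in the last look:** The detector did not report the pad in the final wrist picture, so I fitted its outline by hand instead.

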